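# Bring the big capacitor round on the parts carousel and fit it in the amplifier chassis

## Task

Turn the parts carousel by pushing its outer rim, gently, until the biggest capacitor (the one both widest and tallest) stands still in the middle of the front opening of the clear hood. Then lift that capacitor out and fit it upright in the empty ring clamp on the amplifier chassis, fully home on the deck, without forcing it. Leave the other capacitors in the carousel and the things on the bench alone.

Things in the scene. Friction and masses are not known exactly. Their poses are not given: they have to be found in the camera images.
- carousel: fixed base and clear hood of a parts carousel; origin on the bench on the vertical spindle axis, front = its -x side, towards the robot. Base plate radius 118, 6 thick, under the turning tray. Steel spindle radius 12 with a nut (radius 20, top 84 above the bench) holding the hood. No more than 20 N between robot and any part of the carousel: the bearing is small.
- opening (a point): the front place: on the tray's deck (24 above the bench), 95 from the spindle axis towards the front, where the capacitor must come to stand. Flat clear hood: radius 112, underside 70, top 75 above the bench, cut away only in a 90-degree sector, 45 degrees to either side of the line from the axis through this point; only there can a capacitor be lifted out.
- tray: turning tray, grey disc with a black mat; its smooth rim with a black rubber tyre (8 to 23 above the bench) juts out beyond hood and base. Origin on the spindle axis, 8 above the bench, z up. Turns both ways, drag about 0.2 N m, stays where left. Nominal radius 140, but it runs out of true: the rim is anywhere from 137 to 143 from the axis: feel for it slowly (under 10 mm/s, or the knock alone is too hard). A finger pressing 4 to 10 N turns it.
- wells: six equal low collars moulded on the tray's deck (24 above the bench), inner diameter 39, outer 45, 6 high, 60 degrees apart on a circle of radius 95; each holds one capacitor. Same axes as the tray, the first well towards -x. Push on the rim, not on the collars or capacitors.
- cap_big: blue-sleeved electrolytic capacitor can, plain upright cylinder, diameter 35, height 40, about 60 g; origin at the centre of its underside, z up along the can; the biggest; stands in one of the carousel's wells, at the start under the hood or just at its edge
- cap_slim: blue-sleeved electrolytic capacitor can, plain upright cylinder, diameter 22, height 36; origin at the centre of its underside, z up along the can; bystander in the carousel
- cap_squat: blue-sleeved electrolytic capacitor can, plain upright cylinder, diameter 35, height 22; origin at the centre of its underside, z up along the can; bystander in the carousel
- cap_medium: blue-sleeved electrolytic capacitor can, plain upright cylinder, diameter 27, height 30; origin at the centre of its underside, z up along the can; bystander in the carousel
- cap_small: blue-sleeved electrolytic capacitor can, plain upright cylinder, diameter 22, height 25; origin at the centre of its underside, z up along the can; bystander in the carousel
- cap_low: blue-sleeved electrolytic capacitor can, plain upright cylinder, diameter 27, height 20; origin at the centre of its underside, z up along the can; bystander in the carousel
- chassis: aluminium amplifier chassis, 180 (x) by 260 (y), deck 50 above the bench, fixed; origin under its centre on the bench. On its deck stand two ring clamps; the one at (-35, -45) already holds a capacitor, the one at (-35, +45) is empty. A transformer (98 above the bench) stands at (42, -70), a board with a heat sink (up to 79 above the bench) at (50, 65).
- clamp_seat (a point): centre of the empty ring clamp, on the chassis deck, where the capacitor's underside must sit (50 above the bench); x, y axes those of the chassis, z up. Steel ring, inner diameter 38, outer 43, 15 high, no lead-in chamfer; its pinch screw on the -x side is no higher than the ring. Do not press with more than 40 N: set down slowly.
- solder_spool: aluminium solder spool, diameter 52, 44 high, origin under its centre; bystander
- flux_jar: jar with black cap, diameter 48, 52 high, origin under its centre; bystander
- screwdriver: screwdriver lying on the bench, 190 long, along its x; bystander
- brush: small brush lying on the bench, 170 long, along its x; bystander
Mind the look-alikes: they are no part of the job. Leave any red look-alike of the carousel alone.

How it is judged:
By the outcome, as a careful person would: the job done as asked, in the order asked, and still so for the second after the job is handed in, with the robot touching nothing.
It also fails if it takes over 72 s, if anything falls off the work surface, if the arm or the gripper's body presses on something with over 40 N, if the wrist force passes 120 N, or if a joint passes its speed limit or range.

## Robot

A 7-joint arm with a two-finger parallel gripper is mounted at the origin on the work surface. World frame = base frame: x ahead of the robot, y to its left, z up, the work surface at z = 0. Lengths are in m, angles in rad, forces in N, time in s.
With the tool pointing down it reaches from about 0.4 to 0.85 m from the base axis. Payload 10.4 kg.
Tool frame: the origin (TCP) lies midway between the tips of the shut fingers; the grasp point (between the pads) lies 19 mm behind it; z points along the fingers, y is the direction in which the jaws open and shut (so a half turn about z gives the same grasp; the last joint's range is limited). The gripper opens to 85 mm and grips with 20 to 120 N. Pads are 22 mm wide; open, the fingers measure 114 mm over their backs; the gripper's body (76 mm by 85 mm) begins 54 mm behind the grasp point. The pads swing forward as they close: fully open they stand 13 mm farther back than shut.
Start: joints at [1.312, 0.332, -0.065, 1.46, 0.022, 1.35, -0.088], TCP at [0.146, -0.608, 0.231] pointing down, gripper open.
Joint ranges: [-2.6, 2.6], [-0.5, 2.12], [-1.47, 1.34], [0.16, 2.42], [-1.27, 4.41], [0.06, 2.06], [-2.6, 2.6]. Speed limits (rad/s): [2.22, 2.22, 2.79, 2.79, 3.14, 3.14, 3.14].

## Interface

Orientations are given as a unit quaternion [x, y, z, w].
In Python, from workcell import get_obs, camera, calibration, hand_in gives the robot as it stands.
- The arm moves only by the shell command python3 -m handwheel 'ROWS' [FORCE]. ROWS is JSON, a list of rows, each an object with "jaw": the finger opening in mm, from 0 to 85.4; "delta_pos": the shift along the tool's x, y, z scaled (see below), a list of three; "turn": the turn about the tool's z scaled (see below). In form: [{"jaw": jaw, "delta_pos": [tx, ty, tz], "turn": turn}, ...]. A call has 1 to 10 rows; each row is the pose to reach, as a shift and turn from the pose commanded when the call began, along the tool's axes at that moment, turning the shorter way round; what a row does not reach only later rows make up. The controller multiplies each number of a shift by 1 m and each number of a turn by pi rad. A row lasts 1/12 s, in which the tool goes at most 41.7 mm and 7.16 degrees, less where a joint would pass 70% of its speed; a pose out of reach is approached as far as the arm can. A call with a number of a shift or a turn outside -1 to 1 is refused whole. A call with a gripper value outside its range is refused whole. The fingers move at their own pace and stop on an object; FORCE is the grip in N (left out, the last holds). Time passes only in rows, so rows that repeat a pose let the fingers close. It gives the time, the measured TCP pose, the force and the opening at its end, in the units of the state.
- get_obs(): the state, without advancing time (a new reading comes with each control period).
- camera(name): name is "scene" or "top"; returns the picture (384x512x3 uint8, red, green, blue); there is no depth.
- calibration(name): a dict with "mtx" (3x3 intrinsics, pixels), "rvec" (rotation vector, rad) and "tvec" (3), from world to camera coordinates, as OpenCV has them. Camera axes: x right, y down, z forward; pixel columns grow to the right and rows downward; lengths in m; the calibration is good to about 2 mm. A picture is of the moment at which its call begins. calibration takes no time and is no camera call.
- hand_in(): hands the job in, once; it reports no verdict.
The state is a dict: "clock": time; "joint_pos": joint angles; "joint_velocities": joint speeds; "tau": joint torques, N m; "position": TCP position; "ee_rot": TCP orientation; "ft_force": force on the tool from outside, world axes, zero at the start; "torque": the same for the moment, N m; "grip_width": opening from 0.0 (shut) to 1.0 (fully open).
Only numpy, scipy, OpenCV 4.12 (cv2) and the standard library are available. Lean on these libraries where they do the work, as an engineer would, in place of code of your own. Each camera call takes 0.05 s, during which the arm holds its last target.

## Working session

There is one attempt and no reset: what is moved stays moved. The work goes in short steps, Python scripts to look and compute and a shell command to move; the robot and the scene stay as the last step left them, time stands still between calls to the robot, and variables do not carry over. Pictures are saved under pics/ and viewed, and the job is handed in when it is done.

```bash
ls; mkdir -p pics; python3 - <<'E'
from workcell import *
import cv2,json
print(get_obs())
for n in ("scene","top"):
    im=camera(n); cv2.imwrite(f"pics/{n}0.png",im[:,:,::-1]); c=calibration(n); print(n,c)
E
```

```text
pics
{'clock': 0.0, 'joint_pos': array([ 1.31239375,  0.33288192, -0.06467597,  1.46094267,  0.02159678,
        1.34992376, -0.08852552]), 'joint_velocities': array([ 7.81715809e-05,  1.99436159e-03, -1.47965990e-03,  5.58040298e-05,
        1.52471220e-03, -7.39208260e-04, -2.25249504e-04]), 'tau': array([ 2.30730411e-04, -6.25450659e+01,  4.89525776e-02, -3.91596866e+01,
        1.61075051e-02,  1.00457633e-02, -3.64516302e-05]), 'position': array([ 0.14590576, -0.6073351 ,  0.23050896]), 'ee_rot': array([ 9.93059068e-01,  1.17614430e-01, -1.22265121e-04, -7.19941221e-04]), 'ft_force': array([0.58855642, 0.83102506, 0.00793192]), 'torque': array([-0.01128223,  0.0233181 , -0.01607368]), 'grip_width': 0.9986150145959284}
scene {'mtx': array([[427.03902625,   0.        , 253.28495343],
       [  0.        , 427.03902625, 189.95767883],
       [  0.        ,   0.        ,   1.        ]]), 'rvec': array([ 2.06159535,  0.98733102, -0.48196997]), 'tvec': array([-0.326174  , -0.18592948,  1.49897488])}
top {'mtx': array([[415.31842372,   0.        , 251.13778761],
       [  0.        , 415.31842372, 186.91288623],
       [  0.        ,   0.        ,   1.        ]]), 'rvec': array([ 2.15864862, -2.18931332,  0.12746644]), 'tvec': array([0.04450059, 0.47053026, 1.22020157])}
```

View pics/scene0.png

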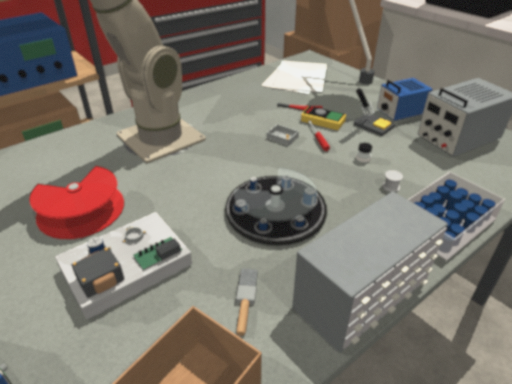

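View pics/top0.png

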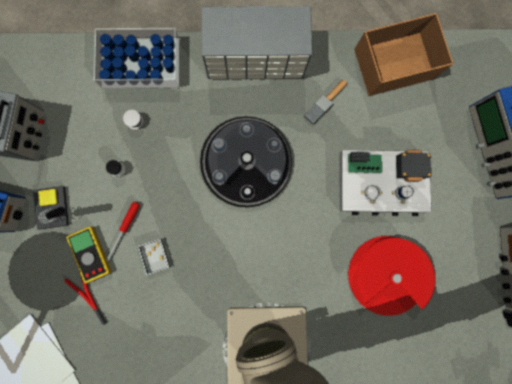

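```bash
cat > h.py <<'E'
from workcell import *
import cv2,numpy as np
from scipy.spatial.transform import Rotation as R
def proj(n,P):
    c=calibration(n); p,_=cv2.projectPoints(np.float64(P).reshape(-1,1,3),c['rvec'],c['tvec'],c['mtx'],None); return p.reshape(-1,2)
def back(n,uv,z):
    c=calibration(n); Rm=cv2.Rodrigues(c['rvec'])[0]; o=-Rm.T@c['tvec']
    d=np.c_[np.float64(uv).reshape(-1,2),np.ones(np.size(uv)//2)]@np.linalg.inv(c['mtx']).T@Rm
    z=np.broadcast_to(z,len(d)); return o+d*((z-o[2])/d[:,2])[:,None]
def crop(n,src,x0,y0,x1,y1,k,out):
    im=cv2.imread(src)[y0:y1,x0:x1]; cv2.imwrite(out,cv2.resize(im,None,fx=k,fy=k,interpolation=cv2.INTER_CUBIC))
E
python3 - <<'E'
from h import *
for n in("scene","top"):
    print(n,proj(n,[[0,0,0],[.146,-.608,.231],[.5,0,0]]))
print(back("top",[[247,158],[248,191]],[.084,.064]))
print(back("scene",[[276,189]],.084))
crop("top","pics/top0.png",190,105,300,215,7,"pics/ctop.png")
crop("scene","pics/scene0.png",215,165,335,250,6,"pics/cscene.png")
E
```

```text
scene [[160.36209697 136.98871627]
 [-59.63338026 163.84694737]
 [248.49122446 209.78191834]]
top [[266.28439447 347.06665813]
 [518.62924513 306.9905923 ]
 [263.25950008 178.19207974]]
[[0.54852645 0.04933832 0.084     ]
 [0.45518114 0.04767371 0.064     ]]
[[0.55641317 0.04932436 0.084     ]]
```

View pics/ctop.png

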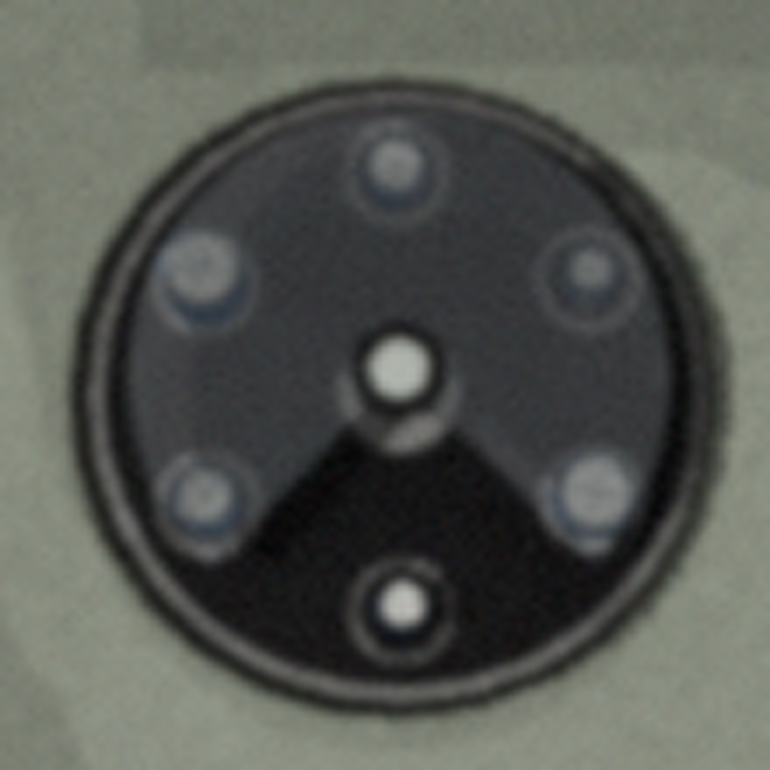

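View pics/cscene.png

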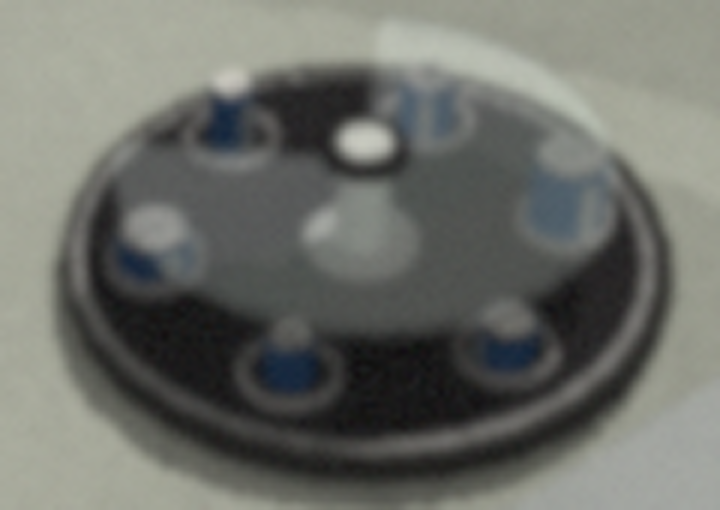

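```bash
python3 - <<'E'
from h import *
for n in("scene","top"):
    c=calibration(n); Rm=cv2.Rodrigues(c['rvec'])[0]; print(n,"cam",-Rm.T@c['tvec'])
# white spindle centroid
res={}
for n,(x,y) in dict(top=(247,158),scene=(276,188.5)).items():
    g=cv2.imread(f"pics/{n}0.png",0).astype(float)
    x0,y0=int(x)-8,int(y)-6; p=g[y0:y0+13,x0:x0+17]; w=np.clip(p-150,0,None)
    yy,xx=np.mgrid[y0:y0+13,x0:x0+17]; uv=[(w*xx).sum()/w.sum(),(w*yy).sum()/w.sum()]; res[n]=uv
    print(n,uv,[back(n,[uv],z)[0].round(4) for z in(.075,.084,.095)])
from scipy.optimize import least_squares
f=lambda P:np.r_[proj("top",P)[0]-res["top"],proj("scene",P)[0]-res["scene"]]
s=least_squares(f,[.55,.05,.08]);print(s.x,s.fun)
# tray outline: dark/bright boundary radial, from top & scene
from scipy.optimize import least_squares
for n,r0 in(("top",(247,161)),("scene",(276,208))):
    pass
E
```

```text
scene cam [ 1.21265288 -0.55087434  0.78351478]
top cam [0.34188038 0.05495152 1.26189106]
top [np.float64(246.5), np.float64(157.27433628318585)] [array([0.5523, 0.0507, 0.075 ]), array([0.5507, 0.0507, 0.084 ]), array([0.5487, 0.0508, 0.095 ])]
scene [np.float64(275.4473140495868), np.float64(188.0568181818182)] [array([0.5439, 0.0586, 0.075 ]), array([0.5524, 0.0508, 0.084 ]), array([0.5628, 0.0414, 0.095 ])]
[0.55122433 0.05123735 0.08299668] [-0.17409876 -0.13197714 -0.20091103  0.01973798]
```

```bash
python3 - <<'E'
from h import *
crop("top","pics/top0.png",332,142,442,222,7,"pics/chtop.png")
crop("scene","pics/scene0.png",50,210,200,320,5,"pics/chscene.png")
E
```

```text
(no output)
```

View pics/chtop.png

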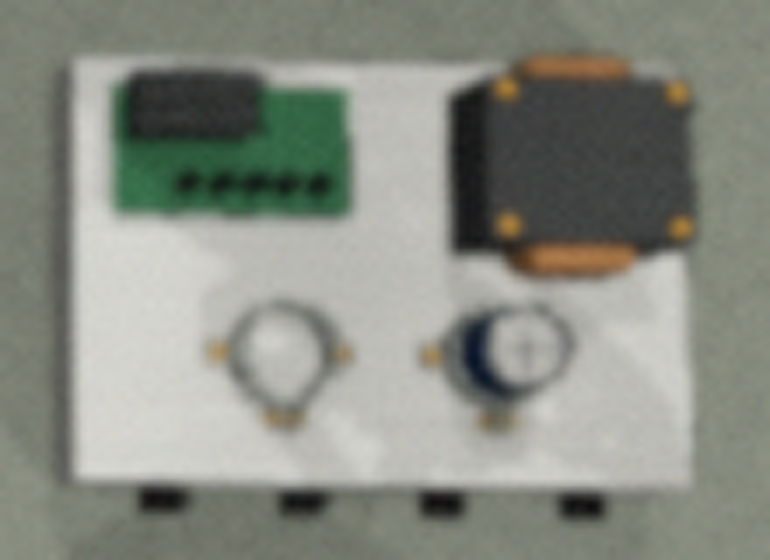

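View pics/chscene.png

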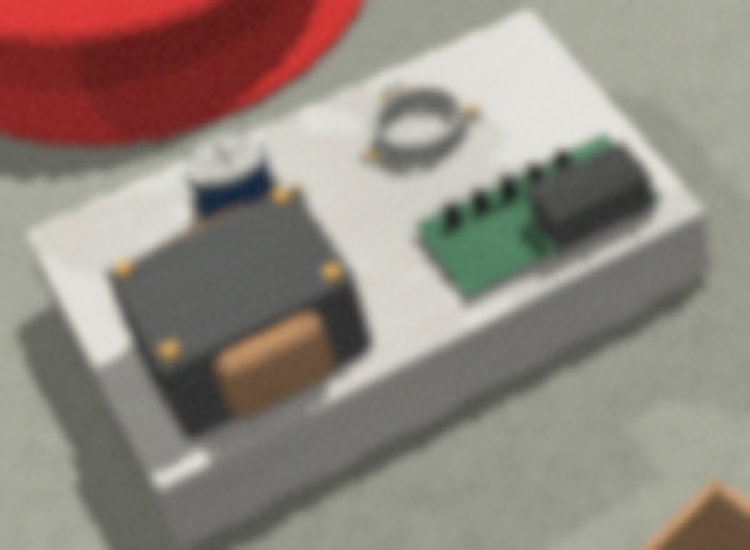

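```bash
cat > ch.py <<'E'
from h import *
from scipy.optimize import least_squares
def u(p,k,o): return (np.float64(p)+.5)/k-.5+np.float64(o)
T=u([[75,58],[686,65],[75,481],[690,487]],7,(332,142))   # (+x,+y),(+x,-y),(-x,+y),(-x,-y)
LT=[[90,130],[90,-130],[-90,130],[-90,-130]]
S=u([[705,213],[158,485],[530,10],[28,235]],5,(50,210))
ring_t=u([[280,350]],7,(332,142)); ring_s=u([[415,122]],5,(50,210))
def W(p,L,z):
    L=np.float64(L)/1e3; c,s=np.cos(p[2]),np.sin(p[2]); return np.c_[p[0]+c*L[:,0]-s*L[:,1],p[1]+s*L[:,0]+c*L[:,1],np.full(len(L),z)]
if __name__=="__main__":
  for name,use in(("both",(1,1)),("top",(1,0)),("scene",(0,1))):
    f=lambda p:np.r_[use[0]*(proj("top",W(p,LT,.05))-T).ravel(),use[1]*(proj("scene",W(p,LT,.05))-S).ravel()]
    s=least_squares(f,[.5,-.35,0]); print(name,s.x.round(4),s.fun.round(2)); print(" seat",W(s.x,[[-35,45]],.05).round(4))
  print("ring top,scene at z=.065",back("top",ring_t,.06),back("scene",ring_s,.0575))
E
python3 ch.py
```

```text
both [ 0.4834 -0.3596 -0.032 ] [-0.56 -0.68 -0.73  0.01 -0.22 -0.5   0.38  0.22  0.15 -0.63 -0.23  0.9
  0.06 -0.45 -1.11 -0.88]
 seat [[ 0.4498 -0.3135  0.05  ]]
top [ 0.4827 -0.3604 -0.0304] [-0.33 -0.38 -0.5   0.17  0.11 -0.19  0.71  0.39 -0.   -0.   -0.    0.
 -0.   -0.   -0.   -0.  ]
 seat [[ 0.4491 -0.3143  0.05  ]]
scene [ 0.4842 -0.3592 -0.0337] [-0.   -0.   -0.   -0.   -0.   -0.    0.    0.    0.45 -0.43 -0.02  1.01
  0.42 -0.34 -0.8  -0.84]
 seat [[ 0.4507 -0.313   0.05  ]]
ring top,scene at z=.065 [[ 0.44898949 -0.31273609  0.06      ]] [[ 0.44577    -0.31449729  0.0575    ]]
```

```bash
python3 - <<'E'
from ch import *
A=np.array([.5512,.0512])
def ang(p): d=p[:,:2]-A; return np.c_[np.degrees(np.arctan2(d[:,1],d[:,0]))%360,np.hypot(*d.T)*1e3].round(1)
o=(190,105)
print("hood edges",ang(back("top",u([[350,430],[245,545],[455,425],[550,510]],7,o),.0725)))
caps=[("slim",(402,605),.060),("big",(202,265),.064),("squat",(597,488),.046),("W2",(207,497),.05),("N",(398,167),.045),("NE",(592,270),.045)]
for n,c,z in caps: print(n,ang(back("top",u([c],7,o),z)))
col=[("front",(402,612)),("big",(205,280)),("squat",(592,500)),("l",(207,508)),("N",(397,172)),("NE",(588,278))]
for n,c in col: print("collar",n,ang(back("top",u([c],7,o),.030)))
g=cv2.cvtColor(cv2.imread("pics/top0.png"),cv2.COLOR_BGR2GRAY)
# tray outer edge, polar
r=np.array([back("top",[[247,161]],.02)])
k=cv2.imread("pics/top0.png",0)
pts=[]
for a in np.arange(0,360,5):
    rad=np.arange(.12,.16,.0005); P=np.c_[A[0]+rad*np.cos(np.radians(a)),A[1]+rad*np.sin(np.radians(a)),np.full(len(rad),.02)]
    uv=proj("top",P).astype(np.float32); v=cv2.remap(k,uv[:,:1],uv[:,1:],cv2.INTER_CUBIC).ravel().astype(float)
    i=np.argmax(np.gradient(cv2.GaussianBlur(v[None],(0,0),2)[0])); pts.append(rad[i]*1e3)
print(np.array(pts).round(0))
E
```

```text
hood edges [[140.1  31. ]
 [138.2  95.4]
 [226.6  32.4]
 [226.9  85.2]]
slim [[180.4  95.6]]
big [[59.3 94.3]]
squat [[241.3  95.4]]
W2 [[120.8  93.8]]
N [[359.   93.7]]
NE [[299.9  96.4]]
collar front [[180.4  95.8]]
collar big [[59.2 95.5]]
collar squat [[239.4  95.9]]
collar l [[121.4  96. ]]
collar N [[359.3  95.3]]
collar NE [[299.9  95.6]]
[140. 139. 140. 140. 140. 140. 140. 140. 141. 141. 140. 140. 140. 141.
 142. 142. 141. 140. 126. 140. 142. 141. 126. 142. 141. 142. 126. 141.
 141. 140. 140. 140. 140. 140. 140. 140. 126. 140. 140. 126. 140. 140.
 126. 140. 140. 140. 127. 127. 126. 128. 142. 143. 143. 145. 144. 146.
 145. 145. 142. 140. 141. 142. 140. 139. 140. 140. 141. 140. 140. 139.
 140. 140.]
```

```bash
python3 - <<'E'
from h import *
A=np.array([.5512,.0512])
for n,(x0,y0,x1,y1),k in(("top",(195,110,300,215),7),("scene",(215,160,335,250),6)):
    im=cv2.imread(f"pics/{n}0.png"); im=cv2.resize(im[y0:y1,x0:x1],None,fx=k,fy=k,interpolation=cv2.INTER_CUBIC)
    im=np.clip(im.astype(float)*2.2-20,0,255).astype(np.uint8)
    for yaw,col in((0,(0,0,255)),(3,(0,255,0))):
        for s in(-45,45):
            a=np.radians(180+yaw+s); P=[[A[0]+r*np.cos(a),A[1]+r*np.sin(a),.0725] for r in(.05,.112)]
            q=((proj(n,P)-(x0,y0)+.5)*k-.5).round().astype(int); cv2.line(im,tuple(map(int,q[0])),tuple(map(int,q[1])),col,1)
    cv2.imwrite(f"pics/hood_{n}.png",im)
E
```

```text
(no output)
```

View pics/hood_top.png

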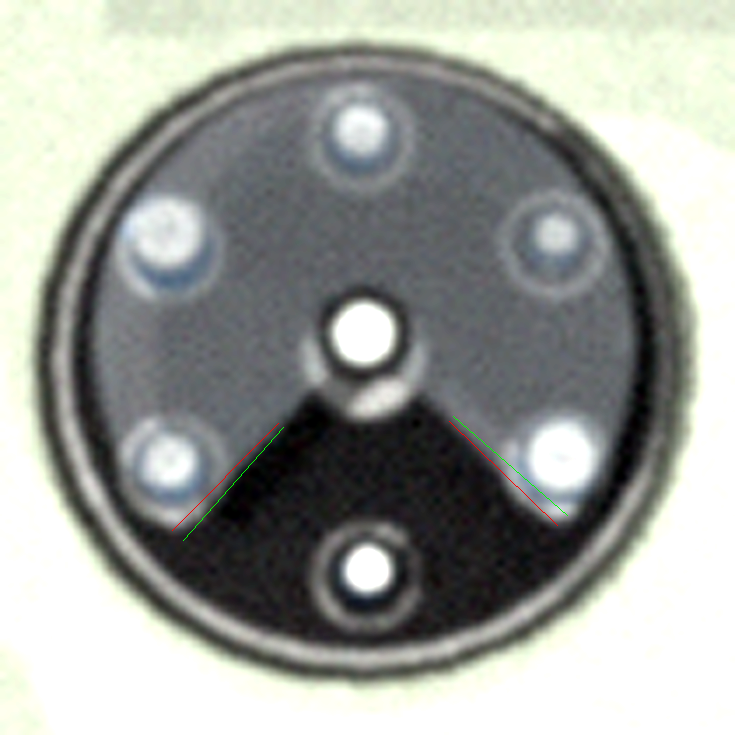

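View pics/hood_scene.png

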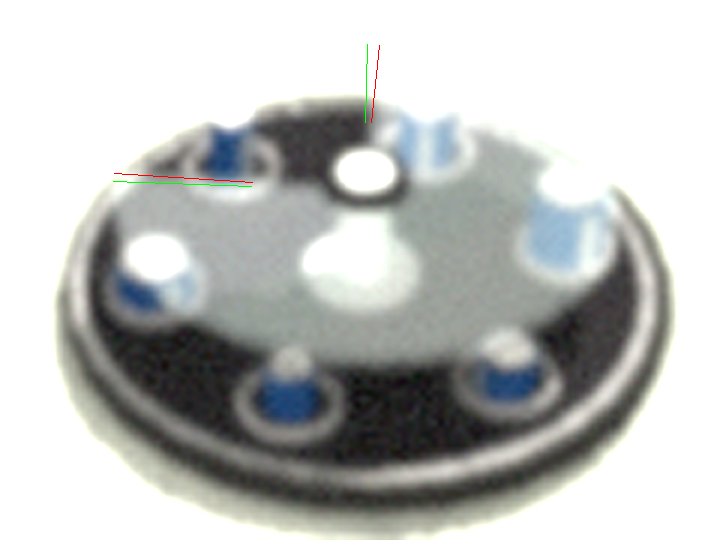

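```bash
python3 - <<'E'
from h import *
A=np.array([.5512,.0512])
k=cv2.imread("pics/top0.png",0)
for ctr in(135,225):
    aa=np.arange(ctr-16,ctr+17,2); 
    for rs in((.045,.055),(.055,.065),(.065,.075)):
        v=[]
        for a in aa:
            rad=np.linspace(*rs,8);P=np.c_[A[0]+rad*np.cos(np.radians(a)),A[1]+rad*np.sin(np.radians(a)),np.full(8,.0745)]
            uv=proj("top",P).astype(np.float32); v.append(cv2.remap(k,uv[:,:1],uv[:,1:],cv2.INTER_LINEAR).mean())
        print(ctr,rs,dict(zip(aa.tolist(),np.round(v).astype(int).tolist())))
E
```

```text
135 (0.045, 0.055) {119: 56, 121: 56, 123: 57, 125: 57, 127: 56, 129: 56, 131: 54, 133: 50, 135: 44, 137: 35, 139: 24, 141: 15, 143: 12, 145: 12, 147: 12, 149: 12, 151: 12}
135 (0.055, 0.065) {119: 57, 121: 56, 123: 58, 125: 59, 127: 57, 129: 56, 131: 56, 133: 52, 135: 45, 137: 33, 139: 20, 141: 14, 143: 12, 145: 11, 147: 10, 149: 10, 151: 12}
135 (0.065, 0.075) {119: 60, 121: 60, 123: 61, 125: 63, 127: 63, 129: 61, 131: 58, 133: 54, 135: 45, 137: 30, 139: 16, 141: 12, 143: 12, 145: 12, 147: 12, 149: 12, 151: 16}
225 (0.045, 0.055) {209: 21, 211: 20, 213: 20, 215: 20, 217: 20, 219: 20, 221: 23, 223: 32, 225: 42, 227: 52, 229: 60, 231: 62, 233: 63, 235: 62, 237: 60, 239: 59, 241: 57}
225 (0.055, 0.065) {209: 20, 211: 20, 213: 20, 215: 18, 217: 19, 219: 20, 221: 23, 223: 30, 225: 43, 227: 56, 229: 61, 231: 63, 233: 64, 235: 61, 237: 58, 239: 56, 241: 54}
225 (0.065, 0.075) {209: 18, 211: 17, 213: 17, 215: 17, 217: 18, 219: 19, 221: 22, 223: 30, 225: 45, 227: 58, 229: 66, 231: 69, 233: 68, 235: 64, 237: 60, 239: 58, 241: 57}
```

```bash
cat >> h.py <<'E'
def to(x,y,z,yawx):
    o=get_obs(); r=R.from_quat(o['ee_rot']); d=r.inv().apply(np.array([x,y,z])-o['position'])
    xa=r.apply([1,0,0]); cur=np.degrees(np.arctan2(xa[1],xa[0])); dy=(yawx-cur+180)%360-180
    print("t",o['clock'],"pos",o['position'].round(4),"yaw",cur.round(2),"z-axis",r.apply([0,0,1]).round(3),"F",o['ft_force'].round(2),"w",round(o['grip_width']*85.4,1)); print("delta",d.round(4),"turn",round(-dy/180,4),"dist mm",round(np.linalg.norm(d)*1e3,1),"deg",round(dy,1))
E
python3 - <<'E'
from h import *
print(back("top",[[345,82],[310,121],[282,5],[310,80]],[.01,.01,0,0]))
a=np.radians(218); to(.5512+.175*np.cos(a),.0512+.175*np.sin(a),.2305,38)
E
```

```text
[[ 0.79796292 -0.26024301  0.01      ]
 [ 0.67475644 -0.14709624  0.01      ]
 [ 1.05845368 -0.07002952  0.        ]
 [ 0.80923155 -0.1526019   0.        ]]
t 0.1 pos [ 0.1459 -0.6074  0.2306] yaw 13.51 z-axis [-0.     0.001 -1.   ] F [-0.25  0.91 -0.03] w 85.5
delta [ 0.3887 -0.4731  0.0007] turn -0.136 dist mm 612.3 deg 24.5
```

```bash
python3 -m handwheel '[{"jaw":0,"delta_pos":[0.3887,-0.4731,0],"turn":-0.136},{"jaw":0,"delta_pos":[0.3887,-0.4731,0],"turn":-0.136},{"jaw":0,"delta_pos":[0.3887,-0.4731,0],"turn":-0.136},{"jaw":0,"delta_pos":[0.3887,-0.4731,0],"turn":-0.136},{"jaw":0,"delta_pos":[0.3887,-0.4731,0],"turn":-0.136},{"jaw":0,"delta_pos":[0.3887,-0.4731,0],"turn":-0.136},{"jaw":0,"delta_pos":[0.3887,-0.4731,0],"turn":-0.136},{"jaw":0,"delta_pos":[0.3887,-0.4731,0],"turn":-0.136},{"jaw":0,"delta_pos":[0.3887,-0.4731,0],"turn":-0.136},{"jaw":0,"delta_pos":[0.3887,-0.4731,0],"turn":-0.136}]' 40
python3 - <<'E'
from h import *
a=np.radians(218); to(.5512+.175*np.cos(a),.0512+.175*np.sin(a),.2305,38)
E
```

```text
clock: 0.93
position: [0.3282, -0.2309, 0.2312]
ee_rot: [0.946, 0.325, -0.0, 0.0]
ft_force: [1.3, -0.9, 1.1]
grip_width: -0.002
t 0.9333 pos [ 0.3282 -0.2309  0.2312] yaw 37.98 z-axis [-0.    -0.001 -1.   ] F [ 1.28 -0.92  1.15] w -0.2
delta [ 0.1744 -0.0851  0.0005] turn -0.0001 dist mm 194.0 deg 0.0
```

```bash
python3 -m handwheel '[{"jaw":0,"delta_pos":[0.172,-0.084,0],"turn":0},{"jaw":0,"delta_pos":[0.172,-0.084,0],"turn":0},{"jaw":0,"delta_pos":[0.172,-0.084,0],"turn":0},{"jaw":0,"delta_pos":[0.172,-0.084,0.04],"turn":0},{"jaw":0,"delta_pos":[0.172,-0.084,0.08],"turn":0},{"jaw":0,"delta_pos":[0.172,-0.084,0.12],"turn":0},{"jaw":0,"delta_pos":[0.172,-0.084,0.15],"turn":0},{"jaw":0,"delta_pos":[0.172,-0.084,0.18],"turn":0},{"jaw":0,"delta_pos":[0.172,-0.084,0.18],"turn":0}]'
python3 - <<'E'
from h import *
a=np.radians(218); to(.5512+.165*np.cos(a),.0512+.165*np.sin(a),.013,38)
E
```

```text
clock: 1.68
position: [0.4069, -0.0593, 0.0451]
ee_rot: [0.945, 0.326, -0.004, -0.004]
ft_force: [-1.7, 0.2, -0.3]
grip_width: -0.002
t 1.6833 pos [ 0.4069 -0.0593  0.0451] yaw 38.06 z-axis [-0.011  0.005 -1.   ] F [-1.71  0.15 -0.32] w -0.2
delta [0.0169 0.0021 0.032 ] turn 0.0003 dist mm 36.3 deg -0.1
```

```bash
python3 -m handwheel '[{"jaw":0,"delta_pos":[0,0.002,0.017],"turn":0},{"jaw":0,"delta_pos":[0.004,0.002,0.033],"turn":0},{"jaw":0,"delta_pos":[0.010,0.002,0.033],"turn":0},{"jaw":0,"delta_pos":[0.015,0.002,0.033],"turn":0},{"jaw":0,"delta_pos":[0.017,0.002,0.033],"turn":0},{"jaw":0,"delta_pos":[0.017,0.002,0.033],"turn":0},{"jaw":0,"delta_pos":[0.017,0.002,0.033],"turn":0}]'
python3 - <<'E'
from h import *
a=np.radians(218); to(.5512+.155*np.cos(a),.0512+.155*np.sin(a),.013,38)
E
```

```text
clock: 2.27
position: [0.4272, -0.0521, 0.0195]
ee_rot: [0.946, 0.326, 0.001, 0.001]
ft_force: [-0.2, -0.0, 0.5]
grip_width: -0.002
t 2.2667 pos [ 0.4272 -0.0521  0.0195] yaw 38.0 z-axis [ 0.002 -0.001 -1.   ] F [-0.16 -0.02  0.47] w -0.2
delta [ 0.0063 -0.0051  0.0065] turn -0.0 dist mm 10.4 deg 0.0
```

```bash
python3 -m handwheel '[{"jaw":0,"delta_pos":[0.0007,0,0.004],"turn":0},{"jaw":0,"delta_pos":[0.0014,0,0.0065],"turn":0},{"jaw":0,"delta_pos":[0.0021,0,0.0065],"turn":0},{"jaw":0,"delta_pos":[0.0028,0,0.0065],"turn":0},{"jaw":0,"delta_pos":[0.0035,0,0.0065],"turn":0},{"jaw":0,"delta_pos":[0.0042,0,0.0065],"turn":0},{"jaw":0,"delta_pos":[0.0049,0,0.0065],"turn":0},{"jaw":0,"delta_pos":[0.0056,0,0.0065],"turn":0},{"jaw":0,"delta_pos":[0.0063,0,0.0065],"turn":0},{"jaw":0,"delta_pos":[0.007,0,0.0065],"turn":0}]'
python3 - <<'E'
from h import *
to(.5512,.0512,.013,38)
E
```

```text
clock: 3.1
position: [0.4321, -0.0476, 0.0118]
ee_rot: [0.946, 0.326, 0.0, 0.0]
ft_force: [-0.2, -0.0, 0.3]
grip_width: -0.002
t 3.1 pos [ 0.4321 -0.0476  0.0118] yaw 37.99 z-axis [ 0. -0. -1.] F [-0.23 -0.02  0.25] w -0.1
delta [ 0.1547 -0.0045 -0.0012] turn -0.0 dist mm 154.7 deg 0.0
```

```bash
python3 -m handwheel '[{"jaw":0,"delta_pos":[0.0006,0,0],"turn":0},{"jaw":0,"delta_pos":[0.0012,0,0],"turn":0},{"jaw":0,"delta_pos":[0.0018,0,0],"turn":0},{"jaw":0,"delta_pos":[0.0024,0,0],"turn":0}]'
```

```text
clock: 3.43
position: [0.4339, -0.0461, 0.0118]
ee_rot: [0.946, 0.325, -0.0, 0.0]
ft_force: [0.5, 0.8, 0.4]
grip_width: -0.003
```

```bash
python3 -m handwheel '[{"jaw":0,"delta_pos":[0.0005,0,0],"turn":0},{"jaw":0,"delta_pos":[0.001,0,0],"turn":0},{"jaw":0,"delta_pos":[0.0015,0,0],"turn":0}]'
```

```text
clock: 3.68
position: [0.4351, -0.0452, 0.0118]
ee_rot: [0.946, 0.325, 0.0, 0.0]
ft_force: [0.2, -0.3, 0.2]
grip_width: -0.002
```

```bash
python3 -m handwheel '[{"jaw":0,"delta_pos":[0.0005,0,0],"turn":0},{"jaw":0,"delta_pos":[0.001,0,0],"turn":0},{"jaw":0,"delta_pos":[0.0015,0,0],"turn":0}]'
```

```text
clock: 3.93
position: [0.4363, -0.0443, 0.0118]
ee_rot: [0.946, 0.325, -0.0, 0.0]
ft_force: [-0.0, -0.3, -0.2]
grip_width: 0.0
```

```bash
python3 -m handwheel '[{"jaw":0,"delta_pos":[0.0005,0,0],"turn":0},{"jaw":0,"delta_pos":[0.001,0,0],"turn":0},{"jaw":0,"delta_pos":[0.0015,0,0],"turn":0}]'
```

```text
clock: 4.18
position: [0.4366, -0.044, 0.0116]
ee_rot: [0.946, 0.325, -0.001, 0.0]
ft_force: [-5.9, -3.7, 6.3]
grip_width: -0.001
```

```bash
python3 -m handwheel '[{"jaw":0,"delta_pos":[0.0001,0.002,0],"turn":-0.006},{"jaw":0,"delta_pos":[0.0003,0.0055,0],"turn":-0.016},{"jaw":0,"delta_pos":[0.0006,0.0094,0],"turn":-0.026},{"jaw":0,"delta_pos":[0.001,0.0133,0],"turn":-0.036},{"jaw":0,"delta_pos":[0.0015,0.0172,0],"turn":-0.044},{"jaw":0,"delta_pos":[0.002,0.021,0],"turn":-0.054}]'
cat >> h.py <<'E'
def st():
    o=get_obs(); r=R.from_quat(o['ee_rot']); xa=r.apply([1,0,0]); yaw=np.degrees(np.arctan2(xa[1],xa[0]))
    d=o['position'][:2]-[.5512,.0512]; th=np.degrees(np.arctan2(d[1],d[0]))%360
    print(round(o['clock'],2),"rho",round(np.hypot(*d)*1e3,2),"th",round(th,2),"yaw+180",round(yaw%360+180,2),"z",round(o['position'][2],4),"F tool(x in,y fwd,z)",r.inv().apply(o['ft_force']).round(1))
E
python3 -c "from h import *;st()"
```

```text
clock: 4.68
position: [0.4512, -0.0592, 0.0116]
ee_rot: [0.914, 0.405, -0.001, -0.0]
ft_force: [-2.7, -0.9, 1.8]
grip_width: -0.001
4.68 rho 148.96 th 227.86 yaw+180 227.76 z 0.0116 F tool(x in,y fwd,z) [-2.5 -1.5 -1.8]
```

```bash
python3 -m handwheel '[{"jaw":0,"delta_pos":[0.0005,0.0035,0],"turn":-0.008},{"jaw":0,"delta_pos":[0.0008,0.0077,0],"turn":-0.0165},{"jaw":0,"delta_pos":[0.001,0.0116,0],"turn":-0.025},{"jaw":0,"delta_pos":[0.0014,0.0155,0],"turn":-0.033},{"jaw":0,"delta_pos":[0.0018,0.0194,0],"turn":-0.0415},{"jaw":0,"delta_pos":[0.0024,0.0233,0],"turn":-0.05}]'
python3 - <<'E'
from h import *
st(); cv2.imwrite("pics/s1.png",camera("scene")[:,:,::-1]); crop("scene","pics/s1.png",200,110,340,250,5,"pics/s1c.png")
E
```

```text
clock: 5.18
position: [0.47, -0.0738, 0.0115]
ee_rot: [0.88, 0.475, -0.001, 0.0]
ft_force: [-4.6, -4.4, 3.9]
grip_width: -0.001
5.18 rho 149.02 th 236.99 yaw+180 236.74 z 0.0115 F tool(x in,y fwd,z) [-6.2 -1.4 -3.9]
```

View pics/s1c.png

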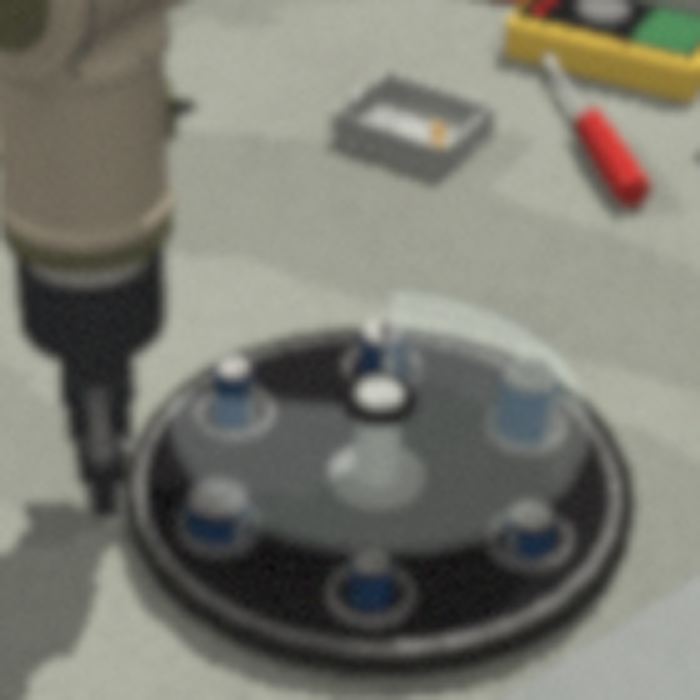

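```bash
python3 -m handwheel '[{"jaw":0,"delta_pos":[0.0001,0.0039,0],"turn":-0.0083},{"jaw":0,"delta_pos":[0.0002,0.0078,0],"turn":-0.0167},{"jaw":0,"delta_pos":[0.0005,0.0117,0],"turn":-0.025},{"jaw":0,"delta_pos":[0.0008,0.0156,0],"turn":-0.0333},{"jaw":0,"delta_pos":[0.0013,0.0194,0],"turn":-0.0417},{"jaw":0,"delta_pos":[0.0018,0.0233,0],"turn":-0.05}]'
python3 -c "from h import *;st()"
```

```text
clock: 5.73
position: [0.4907, -0.0851, 0.0115]
ee_rot: [0.84, 0.543, -0.001, 0.0]
ft_force: [-3.5, -4.0, 2.0]
grip_width: -0.001
5.73 rho 149.1 th 246.05 yaw+180 245.74 z 0.0115 F tool(x in,y fwd,z) [-5.1 -1.6 -2. ]
```

Steady at about 5 N, so I continue with longer calls.

```bash
python3 -m handwheel '[{"jaw":0,"delta_pos":[0.0002,0.0039,0],"turn":-0.0083},{"jaw":0,"delta_pos":[0.0003,0.0078,0],"turn":-0.0167},{"jaw":0,"delta_pos":[0.0006,0.0117,0],"turn":-0.025},{"jaw":0,"delta_pos":[0.0009,0.0156,0],"turn":-0.0333},{"jaw":0,"delta_pos":[0.0014,0.0194,0],"turn":-0.0417},{"jaw":0,"delta_pos":[0.0019,0.0233,0],"turn":-0.05}]'
python3 -c "from h import *;st()"
```

```text
clock: 6.23
position: [0.5129, -0.093, 0.0116]
ee_rot: [0.795, 0.607, -0.001, 0.0]
ft_force: [-3.0, -3.8, 1.2]
grip_width: -0.001
6.23 rho 149.17 th 255.13 yaw+180 254.73 z 0.0116 F tool(x in,y fwd,z) [-4.5 -1.9 -1.2]
```

```bash
python3 -m handwheel '[{"jaw":0,"delta_pos":[0.0003,0.0039,0],"turn":-0.0083},{"jaw":0,"delta_pos":[0.0005,0.0078,0],"turn":-0.0167},{"jaw":0,"delta_pos":[0.0008,0.0117,0],"turn":-0.025},{"jaw":0,"delta_pos":[0.0011,0.0156,0],"turn":-0.0333},{"jaw":0,"delta_pos":[0.0016,0.0194,0],"turn":-0.0417},{"jaw":0,"delta_pos":[0.0021,0.0233,0],"turn":-0.05},{"jaw":0,"delta_pos":[0.0028,0.0271,0],"turn":-0.0583}]'
python3 -c "from h import *;st()"
```

```text
clock: 6.82
position: [0.5401, -0.0976, 0.0116]
ee_rot: [0.736, 0.677, -0.001, 0.0]
ft_force: [-1.8, -3.8, -0.2]
grip_width: -0.0
6.82 rho 149.21 th 265.72 yaw+180 265.23 z 0.0116 F tool(x in,y fwd,z) [-3.9 -1.5  0.2]
```

```bash
python3 -m handwheel '[{"jaw":0,"delta_pos":[0.0004,0.0039,0],"turn":-0.0083},{"jaw":0,"delta_pos":[0.0007,0.0078,0],"turn":-0.0167},{"jaw":0,"delta_pos":[0.001,0.0117,0],"turn":-0.025},{"jaw":0,"delta_pos":[0.0014,0.0156,0],"turn":-0.0333},{"jaw":0,"delta_pos":[0.0019,0.0194,0],"turn":-0.0417},{"jaw":0,"delta_pos":[0.0024,0.0233,0],"turn":-0.05},{"jaw":0,"delta_pos":[0.0031,0.0271,0],"turn":-0.0583}]'
python3 -c "from h import *;st()"
```

```text
clock: 7.4
position: [0.5676, -0.0972, 0.0116]
ee_rot: [0.671, 0.741, -0.001, 0.001]
ft_force: [-1.1, -5.7, 0.9]
grip_width: 0.001
7.4 rho 149.26 th 276.31 yaw+180 275.7 z 0.0116 F tool(x in,y fwd,z) [-5.5 -1.6 -0.9]
```

```bash
python3 -m handwheel '[{"jaw":0,"delta_pos":[0.0003,0.0039,0],"turn":-0.0093},{"jaw":0,"delta_pos":[0.0005,0.0078,0],"turn":-0.0187},{"jaw":0,"delta_pos":[0.0008,0.0117,0],"turn":-0.027},{"jaw":0,"delta_pos":[0.0012,0.0156,0],"turn":-0.0363},{"jaw":0,"delta_pos":[0.0017,0.0194,0],"turn":-0.0447},{"jaw":0,"delta_pos":[0.0023,0.0233,0],"turn":-0.053},{"jaw":0,"delta_pos":[0.003,0.0271,0],"turn":-0.0613}]'
python3 -c "from h import *;st()"
```

```text
clock: 7.98
position: [0.5946, -0.0917, 0.0116]
ee_rot: [0.597, 0.802, -0.001, 0.001]
ft_force: [0.2, -5.7, -0.2]
grip_width: 0.001
7.98 rho 149.34 th 286.88 yaw+180 286.72 z 0.0116 F tool(x in,y fwd,z) [-5.6 -1.4  0.2]
```

```bash
python3 -m handwheel '[{"jaw":0,"delta_pos":[0.0002,0.0039,0],"turn":-0.0083},{"jaw":0,"delta_pos":[0.0004,0.0078,0],"turn":-0.0167},{"jaw":0,"delta_pos":[0.0007,0.0117,0],"turn":-0.025},{"jaw":0,"delta_pos":[0.0011,0.0156,0],"turn":-0.0333},{"jaw":0,"delta_pos":[0.0016,0.0194,0],"turn":-0.0417},{"jaw":0,"delta_pos":[0.0022,0.0233,0],"turn":-0.05},{"jaw":0,"delta_pos":[0.0029,0.0271,0],"turn":-0.0593}]'
python3 -c "from h import *;st()"
```

```text
clock: 8.57
position: [0.62, -0.0814, 0.0117]
ee_rot: [0.52, 0.854, -0.001, 0.001]
ft_force: [1.2, -6.9, -1.4]
grip_width: 0.001
8.57 rho 149.38 th 297.42 yaw+180 297.37 z 0.0117 F tool(x in,y fwd,z) [-6.7 -2.1  1.4]
```

```bash
python3 -m handwheel '[{"jaw":0,"delta_pos":[0,0.0039,0],"turn":-0.0083},{"jaw":0,"delta_pos":[0.0002,0.0078,0],"turn":-0.0167},{"jaw":0,"delta_pos":[0.0005,0.0117,0],"turn":-0.025},{"jaw":0,"delta_pos":[0.0008,0.0156,0],"turn":-0.0333},{"jaw":0,"delta_pos":[0.0013,0.0194,0],"turn":-0.0417},{"jaw":0,"delta_pos":[0.0019,0.0233,0],"turn":-0.05},{"jaw":0,"delta_pos":[0.0026,0.0271,0],"turn":-0.0583}]'
python3 - <<'E'
from h import *
st()
for n in("top","scene"): cv2.imwrite(f"pics/m_{n}.png",camera(n)[:,:,::-1])
crop("scene","pics/m_scene.png",200,150,340,255,5,"pics/m1.png"); crop("top","pics/m_top.png",190,105,300,215,5,"pics/m2.png")
E
```

```text
clock: 9.15
position: [0.6431, -0.0665, 0.0117]
ee_rot: [0.439, 0.898, -0.001, 0.001]
ft_force: [3.0, -5.1, -0.7]
grip_width: -0.0
9.15 rho 149.35 th 307.98 yaw+180 307.87 z 0.0117 F tool(x in,y fwd,z) [-5.9 -0.8  0.8]
```

View pics/m2.png

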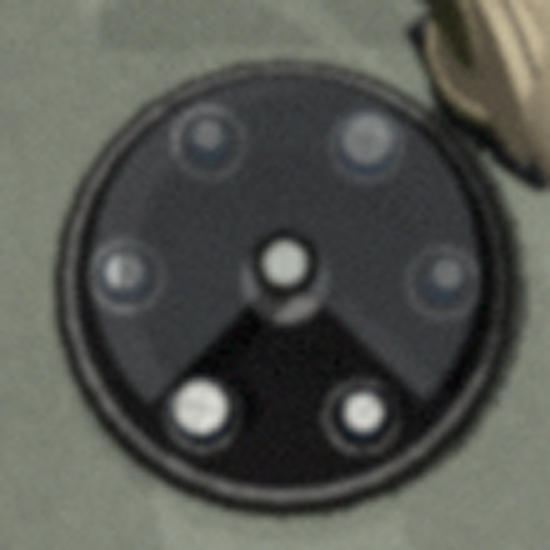

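```bash
cat > ang.py <<'E'
from ch import *
A=np.array([.5512,.0512])
def coll(src,a0):
    # correlate the collar annulus (r 19.5-22.5, z .03) brightness over tray angle
    k=cv2.GaussianBlur(cv2.imread(src,0),(0,0),.6).astype(np.float32); best=[]
    t=np.linspace(0,2*np.pi,60,endpoint=False)
    for w in range(6):
        sc=[]; rng=np.arange(a0-5,a0+5.01,.25)
        for a in rng:
            b=np.radians(a+60*w); c=A+.095*np.array([np.cos(b),np.sin(b)])
            def m(r,z): 
                P=np.c_[c[0]+r*np.cos(t),c[1]+r*np.sin(t),np.full(60,z)]; uv=proj("top",P).astype(np.float32); return cv2.remap(k,uv[:,:1],uv[:,1:],cv2.INTER_LINEAR).mean()
            sc.append(m(.021,.03)-.5*m(.026,.026))
        i=int(np.argmax(sc)); best.append((round(rng[i],2),round(max(sc),1)))
    return best
E
python3 - <<'E'
from ang import *
def ang(p): d=p[:,:2]-A; return np.c_[np.degrees(np.arctan2(d[:,1],d[:,0]))%360,np.hypot(*d.T)*1e3].round(1)
print(coll("pics/top0.png",0)); print(coll("pics/m_top.png",87))
print(ang(back("top",u([[200,407],[363,412]],5,(190,105)),[.064,.06])))
E
```

```text
[(np.float64(-0.25), np.float32(40.4)), (np.float64(1.0), np.float32(49.9)), (np.float64(0.0), np.float32(46.5)), (np.float64(0.5), np.float32(35.1)), (np.float64(-1.0), np.float32(47.8)), (np.float64(-0.25), np.float32(40.8))]
[(np.float64(88.5), np.float32(47.8)), (np.float64(91.5), np.float32(52.2)), (np.float64(82.0), np.float32(37.7)), (np.float64(87.75), np.float32(41.7)), (np.float64(86.75), np.float32(45.3)), (np.float64(87.75), np.float32(44.9))]
[[148.4  94.8]
 [208.1  95.8]]
```

```bash
python3 -m handwheel '[{"jaw":0,"delta_pos":[0,0.0039,0],"turn":-0.0083},{"jaw":0,"delta_pos":[0.0002,0.0078,0],"turn":-0.0167},{"jaw":0,"delta_pos":[0.0005,0.0117,0],"turn":-0.025},{"jaw":0,"delta_pos":[0.0008,0.0156,0],"turn":-0.0333},{"jaw":0,"delta_pos":[0.0013,0.0194,0],"turn":-0.0417},{"jaw":0,"delta_pos":[0.0018,0.0233,0],"turn":-0.05},{"jaw":0,"delta_pos":[0.0025,0.0271,0],"turn":-0.0583}]'
python3 -c "from h import *;st()"
```

```text
clock: 9.83
position: [0.6632, -0.0477, 0.0118]
ee_rot: [0.355, 0.935, -0.001, 0.001]
ft_force: [3.2, -5.6, -0.7]
grip_width: 0.0
9.83 rho 149.42 th 318.56 yaw+180 318.36 z 0.0118 F tool(x in,y fwd,z) [-6.1 -2.1  0.7]
```

```bash
python3 -m handwheel '[{"jaw":0,"delta_pos":[0,0.0039,0],"turn":-0.0083},{"jaw":0,"delta_pos":[0.0002,0.0078,0],"turn":-0.0167},{"jaw":0,"delta_pos":[0.0005,0.0117,0],"turn":-0.025},{"jaw":0,"delta_pos":[0.0008,0.0156,0],"turn":-0.0333},{"jaw":0,"delta_pos":[0.0013,0.0194,0],"turn":-0.0417},{"jaw":0,"delta_pos":[0.0018,0.0233,0],"turn":-0.05},{"jaw":0,"delta_pos":[0.0025,0.0271,0],"turn":-0.0593}]'
python3 -c "from h import *;st()"
```

```text
clock: 10.42
position: [0.6794, -0.0254, 0.0118]
ee_rot: [0.267, 0.964, -0.0, 0.001]
ft_force: [3.8, -3.9, -1.5]
grip_width: -0.002
10.42 rho 149.37 th 329.15 yaw+180 329.05 z 0.0118 F tool(x in,y fwd,z) [-5.3 -1.4  1.5]
```

```bash
python3 -m handwheel '[{"jaw":0,"delta_pos":[0.0001,0.0039,0],"turn":-0.0083},{"jaw":0,"delta_pos":[0.0003,0.0078,0],"turn":-0.0167},{"jaw":0,"delta_pos":[0.0006,0.0117,0],"turn":-0.025},{"jaw":0,"delta_pos":[0.0009,0.0156,0],"turn":-0.0333},{"jaw":0,"delta_pos":[0.0014,0.0194,0],"turn":-0.0417},{"jaw":0,"delta_pos":[0.0019,0.0233,0],"turn":-0.05},{"jaw":0,"delta_pos":[0.0025,0.0265,0],"turn":-0.057},{"jaw":0,"delta_pos":[0.0029,0.0285,0],"turn":-0.061},{"jaw":0,"delta_pos":[0.003,0.0294,0],"turn":-0.0635}]'
python3 - <<'E'
from ang import *
st()
for n in("top","scene"): cv2.imwrite(f"pics/e_{n}.png",camera(n)[:,:,::-1])
crop("scene","pics/e_scene.png",200,150,340,255,5,"pics/e1.png"); crop("top","pics/e_top.png",190,105,300,215,6,"pics/e2.png")
print(coll("pics/e_top.png",121))
E
```

```text
clock: 11.17
position: [0.6923, 0.002, 0.0118]
ee_rot: [0.17, 0.986, -0.0, 0.002]
ft_force: [5.7, -3.3, -1.9]
grip_width: 0.001
11.17 rho 149.41 th 340.76 yaw+180 340.48 z 0.0118 F tool(x in,y fwd,z) [-6.4 -1.2  1.9]
[(np.float64(120.75), np.float32(43.4)), (np.float64(116.0), np.float32(51.7)), (np.float64(120.75), np.float32(44.8)), (np.float64(120.25), np.float32(40.7)), (np.float64(121.0), np.float32(43.7)), (np.float64(121.0), np.float32(46.6))]
```

View pics/e2.png

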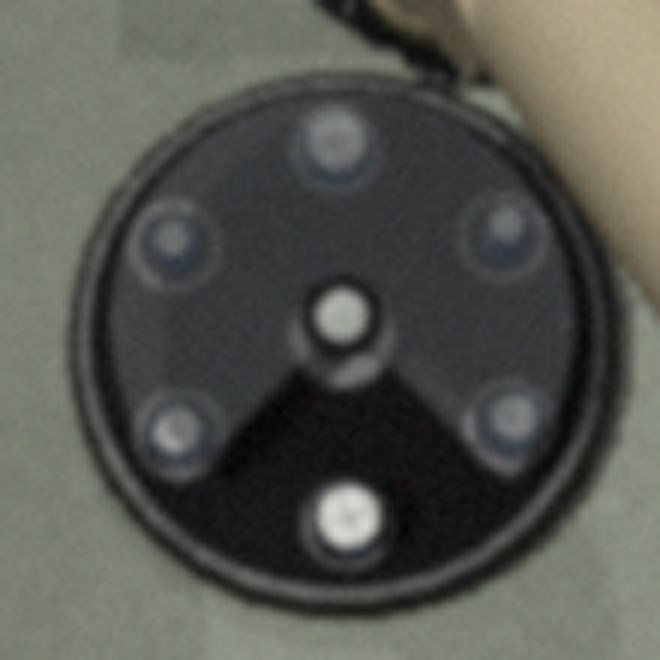

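```bash
python3 -m handwheel '[{"jaw":0,"delta_pos":[-0.001,0,0],"turn":0},{"jaw":0,"delta_pos":[-0.003,0,0],"turn":0},{"jaw":0,"delta_pos":[-0.012,0,0],"turn":0},{"jaw":0,"delta_pos":[-0.03,0,-0.02],"turn":0},{"jaw":0,"delta_pos":[-0.03,0,-0.06],"turn":0},{"jaw":0,"delta_pos":[-0.03,0,-0.10],"turn":0},{"jaw":0,"delta_pos":[-0.03,0,-0.14],"turn":0},{"jaw":0,"delta_pos":[-0.03,0,-0.16],"turn":0},{"jaw":0,"delta_pos":[-0.03,0,-0.16],"turn":0}]'
python3 - <<'E'
from ang import *
for n in("top","scene"): cv2.imwrite(f"pics/f_{n}.png",camera(n)[:,:,::-1])
crop("scene","pics/f_scene.png",200,150,340,255,5,"pics/f1.png"); crop("top","pics/f_top.png",195,110,300,215,7,"pics/f2.png")
print(coll("pics/f_top.png",121)); to(.456,.0505,.15,90)
E
```

```text
clock: 12.02
position: [0.7208, -0.0056, 0.178]
ee_rot: [0.169, 0.986, 0.001, 0.004]
ft_force: [0.4, 0.6, 0.2]
grip_width: 0.002
[(np.float64(120.75), np.float32(44.3)), (np.float64(116.25), np.float32(49.8)), (np.float64(120.75), np.float32(44.3)), (np.float64(120.5), np.float32(41.0)), (np.float64(120.75), np.float32(44.7)), (np.float64(121.0), np.float32(46.5))]
t 12.1167 pos [ 0.7192 -0.0065  0.1724] yaw 160.52 z-axis [ 0.001  0.    -1.   ] F [ 0.49  0.21 -0.88] w -0.1
delta [ 0.2672 -0.034   0.0221] turn 0.3918 dist mm 270.2 deg -70.5
```

View pics/f2.png

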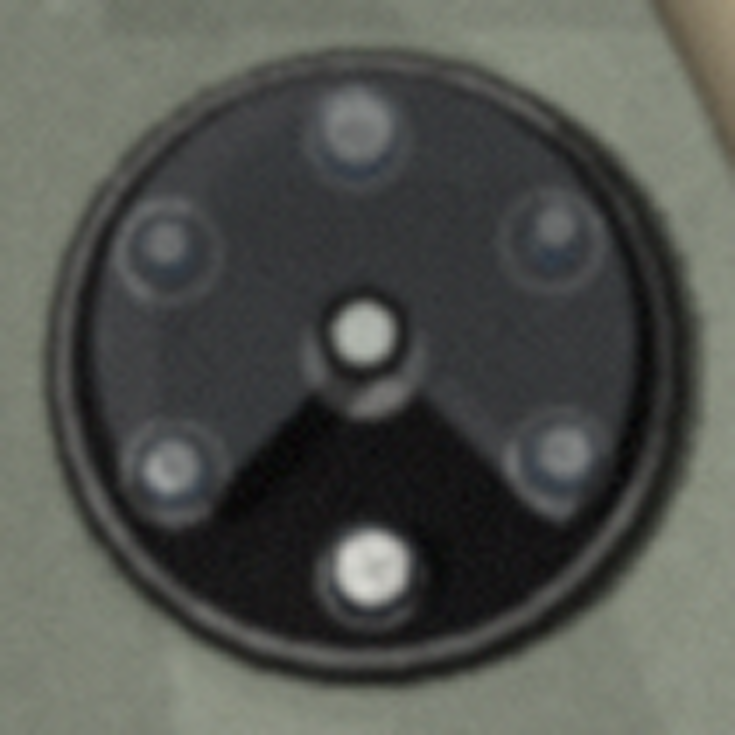

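View pics/f1.png

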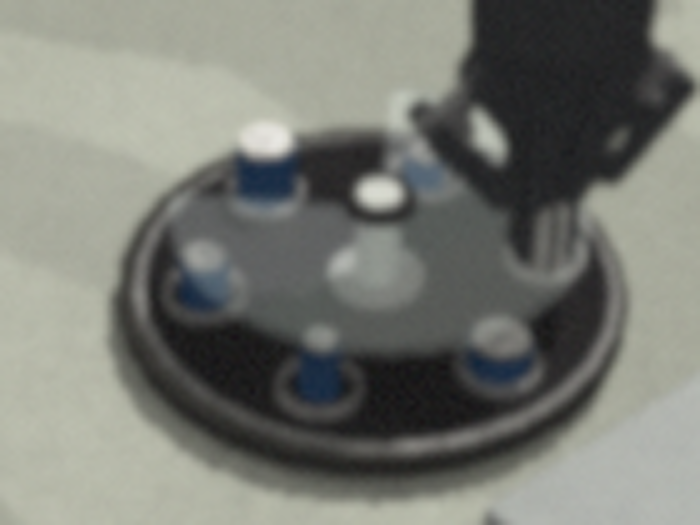

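```bash
python3 - <<'E'
from ang import *
print(back("top",u([[371,567]],7,(195,110)),.064),back("scene",u([[267,139]],5,(200,150)),.064))
for n,(x,y),b in(("top",u((371,567),7,(195,110)),7),("scene",u((267,139),5,(200,150)),9)):
    g=cv2.imread(f"pics/f_{n}.png",0).astype(float);x,y=int(round(x)),int(round(y))
    s=np.s_[y-b:y+b+1,x-b:x+b+1];w=np.clip(g[s]-(125 if n=="top" else 170),0,None);yy,xx=np.mgrid[s]
    print(n,back(n,[[(w*xx).sum()/w.sum(),(w*yy).sum()/w.sum()]],.064))
th=np.radians(180.7);print(A+.095*np.array([np.cos(th),np.sin(th)]))
E
```

```text
[[0.45644506 0.04889785 0.064     ]] [[0.45704244 0.0508534  0.064     ]]
top [[0.45649356 0.04930102 0.064     ]]
scene [[0.44554414 0.05421394 0.064     ]]
[0.45620709 0.05003938]
```

```bash
python3 -m handwheel '[{"jaw":65,"delta_pos":[0.267,-0.034,0.022],"turn":0.392},{"jaw":65,"delta_pos":[0.267,-0.034,0.022],"turn":0.392},{"jaw":65,"delta_pos":[0.267,-0.034,0.022],"turn":0.392},{"jaw":65,"delta_pos":[0.267,-0.034,0.022],"turn":0.392},{"jaw":65,"delta_pos":[0.267,-0.034,0.022],"turn":0.392},{"jaw":65,"delta_pos":[0.267,-0.034,0.022],"turn":0.392},{"jaw":65,"delta_pos":[0.267,-0.034,0.022],"turn":0.392},{"jaw":65,"delta_pos":[0.267,-0.034,0.022],"turn":0.392},{"jaw":65,"delta_pos":[0.267,-0.034,0.022],"turn":0.392},{"jaw":65,"delta_pos":[0.267,-0.034,0.022],"turn":0.392}]' 40
python3 -m handwheel '[{"jaw":65,"delta_pos":[0,0,0],"turn":0},{"jaw":65,"delta_pos":[0,0,0],"turn":0}]'
python3 - <<'E'
from h import *
to(.4565,.0495,.041,90)
E
```

```text
clock: 12.95
position: [0.4548, 0.0494, 0.1488]
ee_rot: [0.71, 0.704, -0.001, -0.0]
ft_force: [-0.1, -0.8, -0.5]
grip_width: 0.76
clock: 13.12
position: [0.4553, 0.0499, 0.149]
ee_rot: [0.706, 0.708, -0.0, -0.001]
ft_force: [0.2, -0.6, -0.3]
grip_width: 0.758
t 13.1167 pos [0.4553 0.0499 0.149 ] yaw 90.13 z-axis [-0.001  0.    -1.   ] F [ 0.17 -0.57 -0.33] w 64.7
delta [-0.0005  0.0014  0.108 ] turn 0.0007 dist mm 108.0 deg -0.1
```

```bash
python3 -m handwheel '[{"jaw":65,"delta_pos":[-0.0005,0.0014,0.03],"turn":0},{"jaw":65,"delta_pos":[-0.0005,0.0014,0.055],"turn":0},{"jaw":65,"delta_pos":[-0.0005,0.0014,0.075],"turn":0},{"jaw":65,"delta_pos":[-0.0005,0.0014,0.09],"turn":0},{"jaw":65,"delta_pos":[-0.0005,0.0014,0.102],"turn":0},{"jaw":65,"delta_pos":[-0.0005,0.0014,0.108],"turn":0},{"jaw":65,"delta_pos":[-0.0005,0.0014,0.108],"turn":0},{"jaw":65,"delta_pos":[-0.0005,0.0014,0.108],"turn":0}]'
python3 - <<'E'
from h import *
to(.4565,.0495,.041,90)
cv2.imwrite("pics/g.png",camera("scene")[:,:,::-1]); crop("scene","pics/g.png",200,120,320,220,6,"pics/g1.png")
E
```

```text
clock: 13.78
position: [0.4572, 0.0498, 0.0419]
ee_rot: [0.707, 0.707, 0.0, -0.0]
ft_force: [0.7, 0.2, 0.2]
grip_width: 0.759
t 13.7833 pos [0.4572 0.0498 0.0419] yaw 90.05 z-axis [-0.001  0.001 -1.   ] F [0.7  0.23 0.25] w 64.8
delta [-0.0003 -0.0007  0.0009] turn 0.0003 dist mm 1.1 deg -0.0
```

View pics/g1.png

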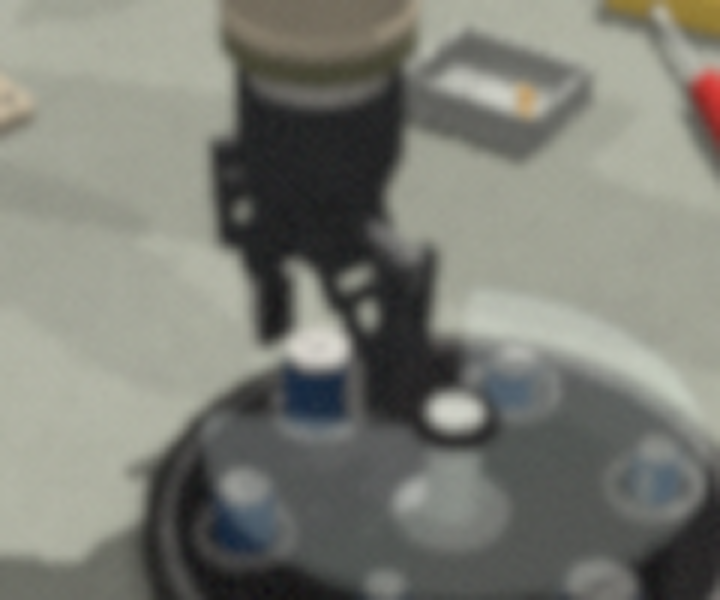

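```bash
python3 -m handwheel '[{"jaw":50,"delta_pos":[0,0,0],"turn":0},{"jaw":45,"delta_pos":[0,0,0],"turn":0},{"jaw":40,"delta_pos":[0,0,0],"turn":0},{"jaw":37,"delta_pos":[0,0,0],"turn":0},{"jaw":34,"delta_pos":[0,0,0],"turn":0},{"jaw":30,"delta_pos":[0,0,0],"turn":0},{"jaw":20,"delta_pos":[0,0,0],"turn":0},{"jaw":20,"delta_pos":[0,0,0],"turn":0},{"jaw":20,"delta_pos":[0,0,0],"turn":0}]' 40
python3 -c "from h import *;to(.4565,.0495,.041,90)"
```

```text
clock: 14.58
position: [0.4574, 0.0494, 0.0423]
ee_rot: [0.707, 0.707, -0.0, 0.0]
ft_force: [-2.0, -1.2, 7.9]
grip_width: 0.393
t 14.5833 pos [0.4574 0.0494 0.0423] yaw 89.94 z-axis [ 0.    -0.001 -1.   ] F [-2.04 -1.15  7.94] w 33.6
delta [ 0.0001 -0.0009  0.0013] turn -0.0003 dist mm 1.5 deg 0.1
```

```bash
python3 -m handwheel '[{"jaw":20,"delta_pos":[0,0,-0.001],"turn":0},{"jaw":20,"delta_pos":[0,0,-0.003],"turn":0},{"jaw":20,"delta_pos":[0,0,-0.006],"turn":0},{"jaw":20,"delta_pos":[0,0,-0.012],"turn":0},{"jaw":20,"delta_pos":[0,0,-0.022],"turn":0},{"jaw":20,"delta_pos":[0,0,-0.04],"turn":0},{"jaw":20,"delta_pos":[0,0,-0.06],"turn":0},{"jaw":20,"delta_pos":[0,0,-0.08],"turn":0},{"jaw":20,"delta_pos":[0,0,-0.1],"turn":0},{"jaw":20,"delta_pos":[0,0,-0.1],"turn":0}]'
python3 - <<'E'
from h import *
to(.4495,-.3135,.15,90)
cv2.imwrite("pics/l.png",camera("scene")[:,:,::-1]); crop("scene","pics/l.png",200,90,320,190,6,"pics/l1.png")
E
```

```text
clock: 15.42
position: [0.4592, 0.0502, 0.1458]
ee_rot: [0.707, 0.707, 0.002, 0.002]
ft_force: [0.3, 0.7, -0.3]
grip_width: 0.391
t 15.4167 pos [0.4592 0.0502 0.1458] yaw 89.97 z-axis [ 0.005 -0.001 -1.   ] F [ 0.32  0.72 -0.26] w 33.4
delta [-0.3637 -0.0095 -0.004 ] turn -0.0002 dist mm 363.9 deg 0.0
```

View pics/l1.png

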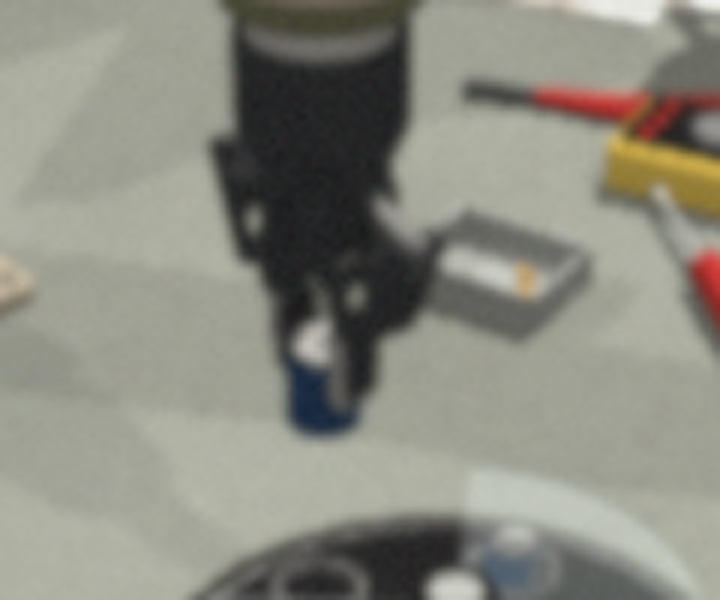

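```bash
python3 -m handwheel '[{"jaw":20,"delta_pos":[-0.02,-0.001,-0.004],"turn":0},{"jaw":20,"delta_pos":[-0.06,-0.002,-0.004],"turn":0},{"jaw":20,"delta_pos":[-0.1,-0.003,-0.004],"turn":0},{"jaw":20,"delta_pos":[-0.14,-0.004,-0.004],"turn":0},{"jaw":20,"delta_pos":[-0.18,-0.005,-0.004],"turn":0},{"jaw":20,"delta_pos":[-0.22,-0.006,-0.004],"turn":0},{"jaw":20,"delta_pos":[-0.26,-0.007,-0.004],"turn":0},{"jaw":20,"delta_pos":[-0.3,-0.008,-0.004],"turn":0},{"jaw":20,"delta_pos":[-0.335,-0.009,-0.004],"turn":0},{"jaw":20,"delta_pos":[-0.355,-0.0095,-0.004],"turn":0}]'
python3 -m handwheel '[{"jaw":20,"delta_pos":[-0.007,0,0],"turn":0},{"jaw":20,"delta_pos":[-0.009,0,0],"turn":0},{"jaw":20,"delta_pos":[-0.009,0,0],"turn":0},{"jaw":20,"delta_pos":[-0.009,0,0],"turn":0}]'
python3 -c "from h import *;to(.4495,-.3135,.10,90)"
```

```text
clock: 16.3
position: [0.4456, -0.31, 0.1448]
ee_rot: [0.709, 0.705, -0.001, -0.0]
ft_force: [-0.5, 0.0, -1.1]
grip_width: 0.396
clock: 16.63
position: [0.4477, -0.3126, 0.1457]
ee_rot: [0.707, 0.708, 0.0, -0.0]
ft_force: [-0.2, 0.7, -1.1]
grip_width: 0.396
t 16.6333 pos [ 0.4477 -0.3126  0.1457] yaw 90.07 z-axis [-0.     0.001 -1.   ] F [-0.21  0.75 -1.08] w 33.8
delta [-0.001   0.0018  0.0457] turn 0.0004 dist mm 45.8 deg -0.1
```

```bash
python3 -m handwheel '[{"jaw":20,"delta_pos":[-0.001,0.0018,0.015],"turn":0},{"jaw":20,"delta_pos":[-0.001,0.0018,0.03],"turn":0},{"jaw":20,"delta_pos":[-0.001,0.0018,0.043],"turn":0},{"jaw":20,"delta_pos":[-0.001,0.0018,0.05],"turn":0},{"jaw":20,"delta_pos":[-0.001,0.0018,0.052],"turn":0},{"jaw":20,"delta_pos":[-0.001,0.0018,0.052],"turn":0},{"jaw":20,"delta_pos":[-0.001,0.0018,0.052],"turn":0}]'
python3 - <<'E'
from h import *
to(.4495,-.3135,.091,90)
for n in("top","scene"): cv2.imwrite(f"pics/n_{n}.png",camera(n)[:,:,::-1])
crop("scene","pics/n_scene.png",95,190,185,265,8,"pics/n1.png"); crop("top","pics/n_top.png",332,142,442,222,7,"pics/n2.png")
E
```

```text
clock: 17.22
position: [0.4495, -0.3153, 0.0942]
ee_rot: [0.707, 0.707, 0.0, 0.0]
ft_force: [0.2, -0.1, -1.0]
grip_width: 0.394
t 17.2167 pos [ 0.4495 -0.3153  0.0942] yaw 89.95 z-axis [ 0.001 -0.    -1.   ] F [ 0.2  -0.07 -1.03] w 33.7
delta [ 0.0018 -0.      0.0032] turn -0.0003 dist mm 3.7 deg 0.0
```

View pics/n1.png

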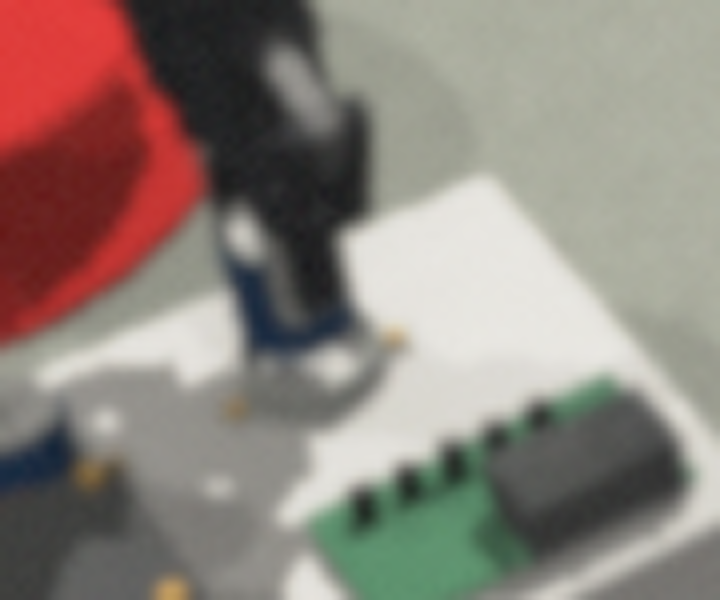

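View pics/n2.png

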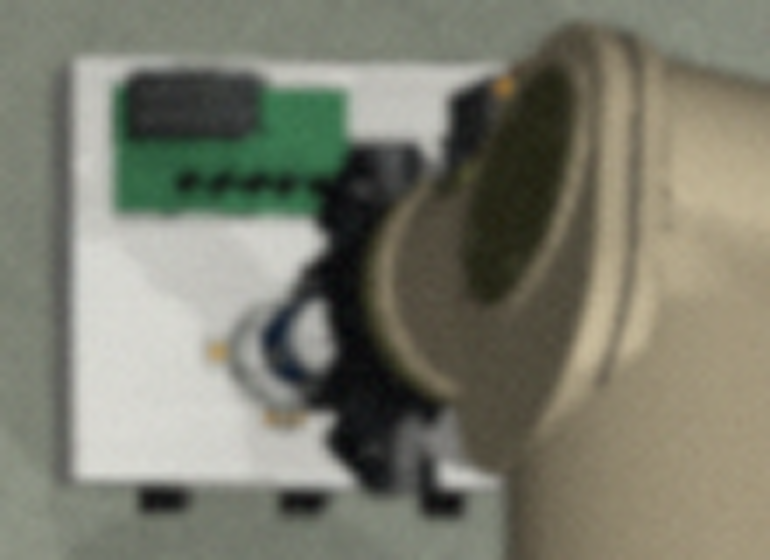

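```bash
cat > ov.py <<'E'
from h import *
t=np.linspace(0,2*np.pi,73)
def circ(im,n,c,r,z,o,k,col):
    P=np.c_[c[0]+r*np.cos(t),c[1]+r*np.sin(t),np.full(73,z)]; q=((proj(n,P)-o+.5)*k-.5)
    cv2.polylines(im,[(q*8).round().astype(np.int32)],True,col,1,cv2.LINE_AA,3)
def load(src,b,k): return cv2.resize(cv2.imread(src)[b[1]:b[3],b[0]:b[2]],None,fx=k,fy=k,interpolation=cv2.INTER_CUBIC)
E
python3 - <<'E'
from ov import *
c=(.4495,-.3135); ims=[]
for n,b,src in(("top",(358,178,388,208),"pics/top0.png"),("scene",(118,220,148,250),"pics/scene0.png")):
    k=13; im=load(src,b,k)
    circ(im,n,c,.0215,.065,b[:2],k,(0,0,255)); circ(im,n,c,.019,.065,b[:2],k,(0,255,0)); circ(im,n,c,.0215,.05,b[:2],k,(255,0,255)); ims.append(im)
cv2.imwrite("pics/ov.png",np.hstack(ims))
E
```

```text
(no output)
```

View pics/ov.png

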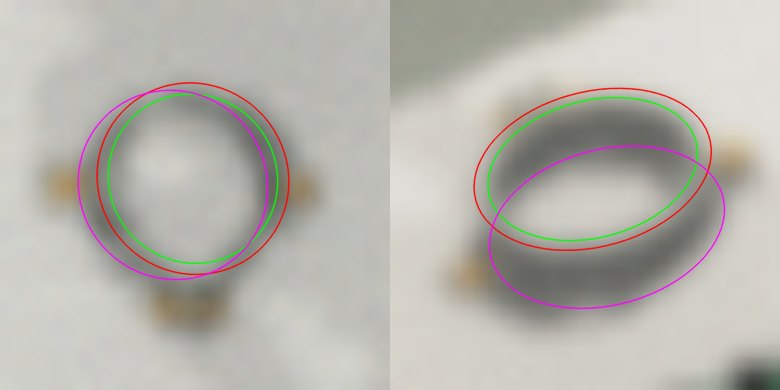

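```bash
cat > ringfit.py <<'E'
from ov import *
from scipy.optimize import minimize
def poly(n,c,r,z,o,k):
    P=np.c_[c[0]+r*np.cos(t),c[1]+r*np.sin(t),np.full(73,z)]; return (((proj(n,P)-o+.5)*k-.5)*16).round().astype(np.int32)
def fill(sh,q): m=np.zeros(sh,np.uint8); cv2.fillPoly(m,[q],255,shift=4); return m/255.
def model(n,c,b,k=8):
    sh=((b[3]-b[1])*k,(b[2]-b[0])*k); o=np.float64(b[:2])
    ot,ob,it,ib=[poly(n,c,r,z,o,k) for r,z in((.0215,.065),(.0215,.05),(.019,.065),(.019,.05))]
    hull=fill(sh,cv2.convexHull(np.vstack([ot,ob]))[:,0]); top=fill(sh,ot); itm=fill(sh,it); hole=itm*fill(sh,ib)
    rim=top*(1-itm); wall_in=itm*(1-hole); wall_out=hull*(1-top)
    f=lambda m:cv2.resize(cv2.GaussianBlur(m,(0,0),.8*k),None,fx=1/k,fy=1/k,interpolation=cv2.INTER_AREA).ravel()
    return [f(rim),f(wall_in),f(wall_out)]
def cost(c,n,src,b):
    g=cv2.imread(src,0)[b[1]:b[3],b[0]:b[2]].astype(float).ravel()
    yy,xx=np.mgrid[b[1]:b[3],b[0]:b[2]]
    M=np.c_[tuple(model(n,c,b))+(np.ones_like(g),xx.ravel(),yy.ravel())]
    s,_,_,_=np.linalg.lstsq(M,g,rcond=None); r=M@s-g; return (np.clip(abs(r),0,25)**2).mean()
B={"top":(362,181,385,203),"scene":(121,224,146,249)}
if __name__=="__main__":
    for use in(["top"],["scene"],["top","scene"]):
        f=lambda c:sum(cost(c,n,f"pics/{n}0.png",B[n]) for n in use)
        r=minimize(f,[.4485,-.3135],method="Nelder-Mead",options=dict(initial_simplex=[[.4485,-.3135],[.4515,-.3135],[.4485,-.3105]],xatol=1e-4)); print(use,r.x.round(4),r.fun)
E
python3 ringfit.py
```

```text
['top'] [ 0.4476 -0.3142] 102.09469205084787
['scene'] [ 0.4505 -0.3154] 148.43501532099722
['top', 'scene'] [ 0.4489 -0.3147] 280.3208142502463
```

```bash
python3 - <<'E'
from ov import *
ims=[]
for n,b,k,c in(("scene",(115,205,155,250),12,(.4495,-.3153)),("top",(355,172,390,210),10,(.4495,-.3153))):
    im=load(f"pics/n_{n}.png",b,k); z0=.0942-.0183
    circ(im,n,c,.0175,z0,b[:2],k,(0,255,0)); circ(im,n,c,.0175,z0+.04,b[:2],k,(0,255,0)); circ(im,n,(.4489,-.3147),.0215,.065,b[:2],k,(0,0,255)); circ(im,n,(.4489,-.3147),.0215,.05,b[:2],k,(0,0,255))
    cv2.imwrite(f"pics/ovn_{n}.png",im)
E
```

```text
(no output)
```

View pics/ovn_scene.png

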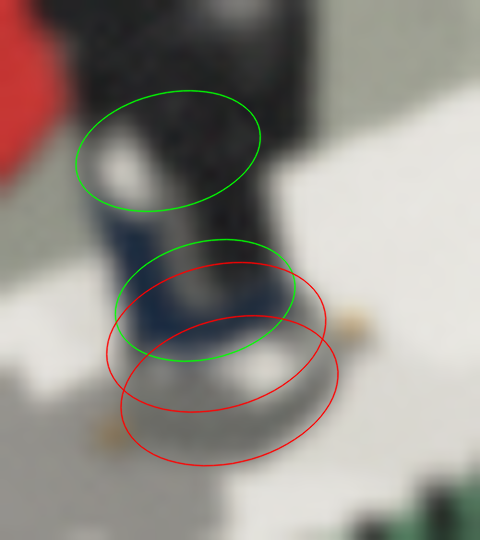

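View pics/ovn_top.png

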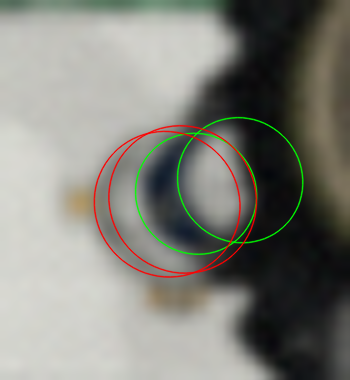

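```bash
python3 - <<'E'
import cv2
s=cv2.imread("pics/n_scene.png")[:,:,2]; t=cv2.imread("pics/n_top.png")[:,:,2]
print("scene red rows 216-240, cols 118-142");
for y in range(216,242): print(y,s[y,118:143])
print("top rows 180-200, cols 362-386")
for y in range(182,200): print(y,t[y,362:387])
E
```

```text
scene red rows 216-240, cols 118-142
216 [152 140 126 104  84  94 113 115  90  57  40  29  37  36  37  37  41  42
  42  39  39  58  87 128 162]
217 [141 138 135 116 102 121 148 152 124  81  46  39  40  37  39  36  43  41
  37  50  72  97 129 162 192]
218 [138 143 139 121 114 145 177 184 155 107  64  43  36  32  38  36  37  38
  54  85 124 152 179 204 217]
219 [142 146 140 126 112 147 185 194 171 128  87  60  45  35  30  34  33  42
  70 119 170 199 216 223 227]
220 [145 145 142 126 110 129 165 181 172 140 103  79  58  38  33  33  33  41
  78 133 189 218 226 228 228]
221 [145 147 142 129 104 102 130 153 156 136 107  87  66  44  35  32  34  41
  71 127 185 219 227 227 228]
222 [148 146 142 131 107  82  89 110 119 111  98  88  73  50  37  29  35  37
  61 117 177 216 226 228 229]
223 [146 146 144 138 114  81  58  65  75  78  82  90  79  56  37  27  33  33
  54 105 166 213 226 228 230]
224 [148 148 147 143 125  91  54  39  37  52  72  87  84  59  42  33  32  36
  47  90 154 206 225 229 230]
225 [146 148 150 150 141 112  65  39  29  43  67  86  85  67  46  33  32  37
  43  80 138 195 223 22
[... 2975 characters left out ...]
  50  83 124 146 150 126  79
  33  18  12  14  12  15  27]
194 [187 178 152 119 119 143 158 137  92  54  34  31  49  82 113 115  89  47
  21  18  17  17  18  12  18]
195 [196 195 168 127 114 129 143 147 122  79  43  24  24  45  66  70  54  25
  10  14  12  12   9  13  13]
196 [207 206 185 155 127 128 142 150 149 125  92  63  47  46  49  41  31  15
  15  17  14  15  13  17  10]
197 [207 206 198 179 152 133 130 138 151 150 139 112  82  63  54  40  23  17
   9  14  17  19  15  15  13]
198 [209 206 201 190 168 147 131 125 137 149 147 129 104  72  45  34  20  17
  15  14  20  20  22  18  15]
199 [208 209 207 199 186 170 151 138 124 130 130 121 106  77  45  30  31  22
  19  19  25  20  18  22  13]
```

```bash
python3 - <<'E'
from h import *
P=np.array([.4495,-.3153,.076]); J=[]
for n in("top","scene"):
    J.append(np.array([(proj(n,P+e)-proj(n,P))[0] for e in np.eye(3)*1e-3]).T)
J=np.vstack(J); d=np.array([1.1,0,.35,-.9]); print(J.round(3)); s=np.linalg.lstsq(J,d,rcond=None); print(s[0].round(2),(J@s[0]-d).round(2))
print("scene only, z fixed",np.linalg.solve(J[2:,:2],d[2:]),"top only",np.linalg.solve(J[:2,:2],d[:2]))
E
```

```text
[[-0.016 -0.346  0.107]
 [-0.346  0.005 -0.033]
 [ 0.189  0.384 -0.075]
 [ 0.225 -0.182 -0.304]]
[ 0.59 -0.21  3.67] [-0.64 -0.32 -0.6  -0.04]
scene only, z fixed [-2.33279183  2.05688435] top only [-0.043166   -3.17821525]
```

```bash
python3 -m handwheel '[{"jaw":20,"delta_pos":[0,0,0],"turn":-0.4},{"jaw":20,"delta_pos":[0,0,0],"turn":-0.4},{"jaw":20,"delta_pos":[0,0,0],"turn":-0.4},{"jaw":20,"delta_pos":[0,0,0],"turn":-0.4},{"jaw":20,"delta_pos":[0,0,0],"turn":-0.4},{"jaw":20,"delta_pos":[0,0,0],"turn":-0.4},{"jaw":20,"delta_pos":[0,0,0],"turn":-0.4},{"jaw":20,"delta_pos":[0,0,0],"turn":-0.4},{"jaw":20,"delta_pos":[0,0,0],"turn":-0.4},{"jaw":20,"delta_pos":[0,0,0],"turn":-0.4}]'
python3 -m handwheel '[{"jaw":20,"delta_pos":[0,0,0],"turn":0},{"jaw":20,"delta_pos":[0,0,0],"turn":0},{"jaw":20,"delta_pos":[0,0,0],"turn":0}]'
python3 - <<'E'
from ov import *
to(.449,-.3147,.091,162)
o=get_obs();c=o['position']; print(c)
for n in("top","scene"): cv2.imwrite(f"pics/r_{n}.png",camera(n)[:,:,::-1])
for n,b,k in(("scene",(110,200,160,255),12),("top",(350,165,395,215),12)):
    im=load(f"pics/r_{n}.png",b,k); cv2.imwrite(f"pics/rr_{n}.png",im); z0=c[2]-.0183
    circ(im,n,c,.0175,z0,b[:2],k,(0,255,0)); circ(im,n,c,.0175,z0+.04,b[:2],k,(0,255,0)); circ(im,n,(.4489,-.3147),.0215,.065,b[:2],k,(0,0,255)); circ(im,n,(.4489,-.3147),.0215,.05,b[:2],k,(0,0,255))
    cv2.imwrite(f"pics/ovr_{n}.png",im)
E
```

```text
clock: 18.15
position: [0.4494, -0.3159, 0.0945]
ee_rot: [0.157, 0.988, -0.0, 0.0]
ft_force: [0.3, 0.3, -0.6]
grip_width: 0.392
clock: 18.4
position: [0.4492, -0.3156, 0.0941]
ee_rot: [0.162, 0.987, -0.0, 0.0]
ft_force: [0.2, 0.5, -1.2]
grip_width: 0.396
t 18.4 pos [ 0.4492 -0.3156  0.0941] yaw 161.31 z-axis [ 0. -0. -1.] F [ 0.16  0.47 -1.2 ] w 33.8
delta [0.0005 0.0008 0.0031] turn -0.0039 dist mm 3.2 deg 0.7
[ 0.44923276 -0.31561589  0.09409034]
```

View pics/ovr_scene.png

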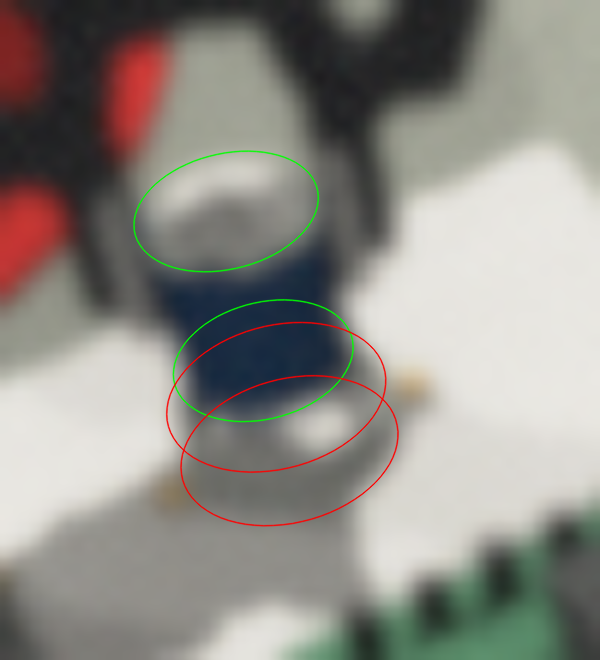

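View pics/ovr_top.png

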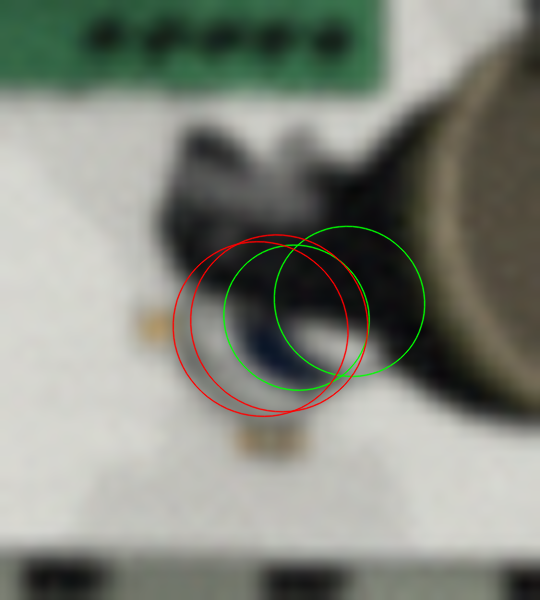

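```bash
python3 -m handwheel '[{"jaw":20,"delta_pos":[0,0.0004,0.003],"turn":0},{"jaw":20,"delta_pos":[0,0.0004,0.006],"turn":0},{"jaw":20,"delta_pos":[0,0.0004,0.008],"turn":0},{"jaw":20,"delta_pos":[0,0.0004,0.009],"turn":0},{"jaw":20,"delta_pos":[0,0.0004,0.0095],"turn":0},{"jaw":20,"delta_pos":[0,0.0004,0.0095],"turn":0}]'
python3 -m handwheel '[{"jaw":20,"delta_pos":[0,0,0.0007],"turn":0},{"jaw":20,"delta_pos":[0,0,0.0014],"turn":0},{"jaw":20,"delta_pos":[0,0,0.002],"turn":0}]'
```

```text
clock: 19.0
position: [0.4492, -0.315, 0.0842]
ee_rot: [0.16, 0.987, 0.0, -0.0]
ft_force: [0.2, -0.1, -1.4]
grip_width: 0.392
clock: 19.25
position: [0.4493, -0.3151, 0.0823]
ee_rot: [0.16, 0.987, -0.0, 0.0]
ft_force: [-0.4, -0.8, -0.4]
grip_width: 0.394
```

```bash
python3 -m handwheel '[{"jaw":20,"delta_pos":[0,0,0.0007],"turn":0},{"jaw":20,"delta_pos":[0,0,0.0014],"turn":0},{"jaw":20,"delta_pos":[0,0,0.002],"turn":0}]'
```

```text
clock: 19.5
position: [0.4493, -0.3151, 0.0803]
ee_rot: [0.16, 0.987, -0.0, 0.0]
ft_force: [-0.2, -0.3, 0.4]
grip_width: 0.392
```

```bash
python3 -m handwheel '[{"jaw":20,"delta_pos":[0,0,0.0007],"turn":0},{"jaw":20,"delta_pos":[0,0,0.0014],"turn":0},{"jaw":20,"delta_pos":[0,0,0.0021],"turn":0},{"jaw":20,"delta_pos":[0,0,0.0028],"turn":0}]'
```

```text
clock: 19.83
position: [0.4493, -0.3151, 0.0775]
ee_rot: [0.16, 0.987, -0.0, 0.0]
ft_force: [-0.3, 0.0, -1.5]
grip_width: 0.394
```

```bash
python3 -m handwheel '[{"jaw":20,"delta_pos":[0,0,0.001],"turn":0},{"jaw":20,"delta_pos":[0,0,0.002],"turn":0},{"jaw":20,"delta_pos":[0,0,0.003],"turn":0},{"jaw":20,"delta_pos":[0,0,0.004],"turn":0},{"jaw":20,"delta_pos":[0,0,0.005],"turn":0}]'
```

```text
clock: 20.25
position: [0.4493, -0.3151, 0.0724]
ee_rot: [0.16, 0.987, -0.0, 0.0]
ft_force: [0.2, -0.1, -0.4]
grip_width: 0.392
```

```bash
python3 -m handwheel '[{"jaw":20,"delta_pos":[0,0,0.0007],"turn":0},{"jaw":20,"delta_pos":[0,0,0.0014],"turn":0},{"jaw":20,"delta_pos":[0,0,0.0021],"turn":0}]'
```

```text
clock: 20.5
position: [0.4493, -0.3151, 0.0704]
ee_rot: [0.16, 0.987, -0.0, 0.0]
ft_force: [0.6, -0.8, -1.0]
grip_width: 0.395
```

```bash
python3 -m handwheel '[{"jaw":20,"delta_pos":[0,0,0.0004],"turn":0},{"jaw":20,"delta_pos":[0,0,0.0008],"turn":0},{"jaw":20,"delta_pos":[0,0,0.0012],"turn":0},{"jaw":20,"delta_pos":[0,0,0.0015],"turn":0}]'
```

```text
clock: 20.83
position: [0.4493, -0.3151, 0.0689]
ee_rot: [0.16, 0.987, -0.0, 0.0]
ft_force: [-0.1, -0.2, -1.6]
grip_width: 0.396
```

```bash
python3 -m handwheel '[{"jaw":20,"delta_pos":[0,0,0.0003],"turn":0},{"jaw":20,"delta_pos":[0,0,0.0006],"turn":0},{"jaw":20,"delta_pos":[0,0,0.0006],"turn":0}]'
```

```text
clock: 21.08
position: [0.4493, -0.3151, 0.0684]
ee_rot: [0.16, 0.987, -0.0, 0.0]
ft_force: [-0.4, -0.4, 1.6]
grip_width: 0.397
```

```bash
python3 -m handwheel '[{"jaw":20,"delta_pos":[0,0,0.0003],"turn":0},{"jaw":20,"delta_pos":[0,0,0.0006],"turn":0},{"jaw":20,"delta_pos":[0,0,0.0006],"turn":0}]'
```

```text
clock: 21.33
position: [0.4493, -0.3151, 0.0683]
ee_rot: [0.16, 0.987, -0.0, -0.0]
ft_force: [-2.8, 2.2, 8.0]
grip_width: 0.397
```

```bash
python3 -m handwheel '[{"jaw":34,"delta_pos":[0,0,0],"turn":0},{"jaw":36,"delta_pos":[0,0,0],"turn":0},{"jaw":40,"delta_pos":[0,0,0],"turn":0},{"jaw":46,"delta_pos":[0,0,0],"turn":0},{"jaw":52,"delta_pos":[0,0,0],"turn":0},{"jaw":55,"delta_pos":[0,0,0],"turn":0},{"jaw":55,"delta_pos":[0,0,0],"turn":0},{"jaw":55,"delta_pos":[0,0,0],"turn":0}]' 20
```

```text
clock: 22.0
position: [0.4493, -0.3151, 0.0677]
ee_rot: [0.16, 0.987, 0.0, 0.0]
ft_force: [-0.2, 0.6, 0.7]
grip_width: 0.644
```

```bash
python3 -m handwheel '[{"jaw":55,"delta_pos":[0,0,-0.01],"turn":0},{"jaw":55,"delta_pos":[0,0,-0.03],"turn":0},{"jaw":55,"delta_pos":[0,0,-0.06],"turn":0},{"jaw":55,"delta_pos":[0,0,-0.1],"turn":0},{"jaw":55,"delta_pos":[0,0,-0.13],"turn":0},{"jaw":55,"delta_pos":[-0.04,0,-0.15],"turn":0},{"jaw":55,"delta_pos":[-0.08,0,-0.16],"turn":0},{"jaw":55,"delta_pos":[-0.12,0,-0.16],"turn":0},{"jaw":55,"delta_pos":[-0.14,0,-0.16],"turn":0},{"jaw":55,"delta_pos":[-0.14,0,-0.16],"turn":0}]'
python3 - <<'E'
from ov import *
print(get_obs()['position'],get_obs()['grip_width'])
c=(.4493,-.3151)
for n in("top","scene"): cv2.imwrite(f"pics/z_{n}.png",camera(n)[:,:,::-1])
for n,b,k in(("scene",(90,190,190,265),7),("top",(350,165,395,215),10)):
    im=load(f"pics/z_{n}.png",b,k); cv2.imwrite(f"pics/zz_{n}.png",im)
    circ(im,n,c,.0175,.09,b[:2],k,(0,255,0)); circ(im,n,c,.0215,.065,b[:2],k,(0,0,255)); circ(im,n,c,.0175,.105,b[:2],k,(0,255,255))
    cv2.imwrite(f"pics/ovz_{n}.png",im)
E
```

```text
clock: 22.83
position: [0.5852, -0.3589, 0.2272]
ee_rot: [0.16, 0.987, 0.001, 0.001]
ft_force: [0.1, 0.1, -0.0]
grip_width: 0.646
[ 0.58518212 -0.35888378  0.22722509] 0.6460861524588551
```

View pics/ovz_scene.png

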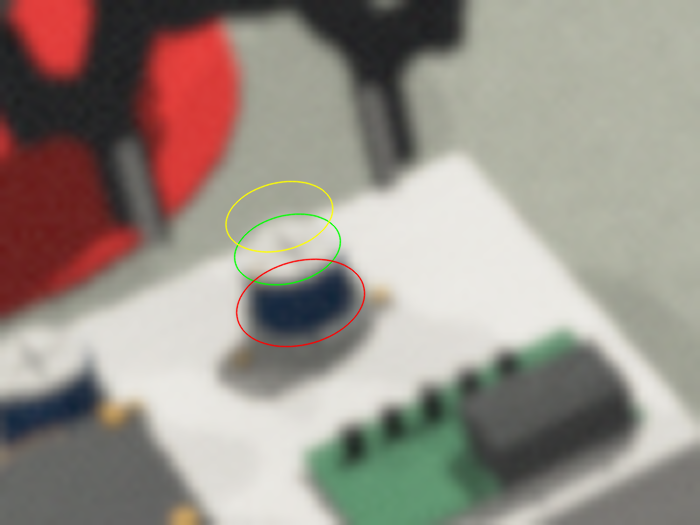

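View pics/z_top.png

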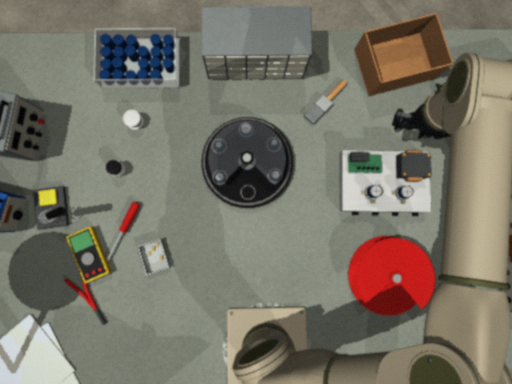

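View pics/z_scene.png

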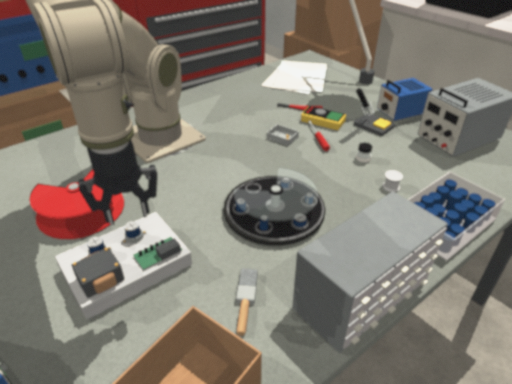

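```bash
python3 -m handwheel '[{"jaw":55,"delta_pos":[0,0,-0.02],"turn":0},{"jaw":55,"delta_pos":[0,0,-0.02],"turn":0},{"jaw":55,"delta_pos":[0,0,-0.02],"turn":0}]' && python3 -c "from workcell import *;print(hand_in())"
```

```text
clock: 23.18
position: [0.5816, -0.3595, 0.2495]
ee_rot: [0.16, 0.987, -0.001, 0.001]
ft_force: [0.7, 0.2, -0.1]
grip_width: 0.642
the job is handed in; nothing more can be done
None
```

The biggest capacitor is now upright in the empty ring clamp, and the job was handed in at 23.2 s of the 72 s allowed.

- **Carousel:** I pushed the rim through about 121°. The readings at the end of each push were about 2.5 to 7 N inward, under 10 N in total; force was not read between those points. The capacitor's well stopped at about 180.7°, and I measured the middle of the opening at about 180.9°.
- **Fit:** I lifted the capacitor out and lowered it into the clamp. There was no resistance until it reached the deck at the expected height, and the contact force was about 9 N.
- **Last checks:** In the last pictures the capacitor's top matches the height for a fully seated can. The other five capacitors were still in the carousel, the things on the bench looked undisturbed, and the gripper was clear of everything.
- **Disagreements:** The two cameras differed by 2 to 3 mm on where the clamp is, so I averaged them and relied on force while lowering. In the pictures the can's lower edge looked narrower and higher than its stated size. I put that down to a bevel but did not confirm it.

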